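# Close up the loaded casting mould

### The job

The casting mould on the bench is loaded; close it up ready for pouring. Push the core pin in until it stops, fit the lid so that both its steel tongues are hooked under the heel bar at the back and its board lies down flat on the rim of the mould tray all round, and throw the toggle clamp over onto the lid until its handle locks. Leave everything else on the bench where it is.

Things in the scene. Friction and masses are not known exactly. Their poses are not given: they have to be found in the camera images.
- frame_mid (a point): Middle of the wooden clamping base (fixed), 63 above the bench; x to its back (heel bar side), z up. 'Frame' below is this one, in mm. In it stands the mould tray, fixed but NOT tracked: plywood, 150 (x) x 190, rim at z = 0, walls 12, mouth 126 x 166 and 16 deep. Its middle is at x = 0, but up to 6 to either side of y = 0 (play between the side fences): find it by touch or by eye.
- heel_edge (a point): Heel bar: dark steel angle 140 wide (y) behind the tray. Point: middle of the lower front edge of its overhanging leg, at (83, 0, 18) in the frame; the leg is 5 thick and runs back to x = 105. Its upright face, at x = 100, stops the tongue tips. The tray wall ends at x = 75.
- lid_grip (a point): Lid, loose, about 0.5 kg: plywood board 150 (x) x 190 x 12, under it a white slab that drops into the mouth (upper 6: 122 x 162, lower 8: 114 x 148), on it a wooden batten handle 24 (x) x 90 x 34 high. Point: batten centre, 17 above the board's top, 29 above its underside, 43 above the slab's. x to the tongues, z up. Seated: (0, y of the tray, 29) in the frame, within 2 in x and y.
- lid_heel (a point): Midway between the tips of the lid's two steel tongues (24 wide, 4 thick, on the board's top at y = -45 and 45, 22 past its +x edge); 97 in x from lid_grip, 15 below it. The bar overhangs them, so the lid goes in tilted 15 to 25 degrees, tongues low: tips in front of the bar, then back under it to the upright face, then the front swings down. Seated: x = 97, z = 14, 2 below the bar.
- core_pin (a joint): Travel of the core pin in m: 0 fully out, 0.030 fully home (hard stop). It slides along +x of the mould with about 3 N of friction and stays where it is left.
- core_knob (a point): Centre of the core pin's black round knob, 26 in diameter, 16 long (along x of the mould), in front of the tray at y = -78, z = -23 in the frame (22 above the base board). Its outer face, to be pushed, is 8 in front of this point. Fully home: x = -103.
- clamp_toggle (a joint): Angle in rad of the link of the steel toggle clamp: 0 open, 0.971 dead centre, 1.031 locked on its stop. Its handle swings in the plane y = 0; going from leaning back to upright and beyond brings down the arm. The spindle's spring takes the load (about 30 N on the lid), the grip then needs up to about 8 N and the handle goes on past dead centre to the stop, where it stays.
- clamp_grip (a point): Middle of the clamp handle's black round grip, 20 in diameter, 62 long (31 to the handle's end). In the frame it swings, from open, through x, z (lean from upright, degrees, minus = back): -210, 80 (-57); -204, 89 (-54); -184, 110 (-42); -153, 127 (-27); -115, 136 (-8); -88, 135 (5); -74, 132 (13); then, pressing on the lid, to about -61, 129 (21) locked.
- clamp_tip (a point): Underside of the rubber foot (18 in diameter) on the clamp's spindle. It lands on the lid's board at x = -50, y = 0 in the frame. The clamp stands on a wooden block in front of the tray (x -166 to -80, |y| < 30, top level with the rim). Open, its arm stands upright over the block, this foot at about x = -110, z = 67, clear of the lid.
- knife: Bystander: yellow utility knife lying flat, 140 long; origin under its middle.
- tape: Bystander: roll of tape lying flat, 90 in diameter, 24 high.
- scissors: Bystander: scissors with blue bows lying flat, 160 long.
- sticks: Bystander: white cup, 76 in diameter, with wooden stirring sticks up to 160 high.
- loupe: Bystander: black magnifier lying flat, 62 in diameter, with a 75 handle.
- casting: Bystander: flat cast of three flesh-brown discs on a runner, 90 x 70 x 13.
- mixcup: Bystander: empty white mixing cup, 80 in diameter, 95 high.

How it is judged:
By the outcome, as a careful person would: the job done as asked, in the order asked, and still so for the second after the job is handed in, with the robot touching nothing.
It also fails if it takes over 64 s, if anything falls off the work surface, if the arm or the gripper's body presses on something with over 40 N, if the wrist force passes 120 N, or if a joint passes its speed limit or range.

### The arm

A 6-joint arm with a two-finger parallel gripper is mounted at the origin on the work surface. World frame = base frame: x ahead of the robot, y to its left, z up, the work surface at z = 0. Lengths are in m, angles in rad, forces in N, time in s.
With the tool pointing down it reaches from about 0.35 to 0.8 m from the base axis. Payload 7.3 kg.
Tool frame: the origin (TCP) lies midway between the tips of the shut fingers; the grasp point (between the pads) lies 19 mm behind it (hold_point_z is the distance from the TCP to the grasp point, in m); z points along the fingers, y is the line along which they close (so a half turn about z gives the same grasp; the last joint's range is limited). The gripper opens to 85 mm and grips with 20 to 120 N. Pads are 22 mm wide; open, the fingers measure 114 mm over their backs; the gripper's body (76 mm by 85 mm) begins 54 mm behind the grasp point. The pads swing forward as they close: fully open they stand 13 mm farther back than shut.
Start: joints at [-1.332, 0.342, 1.524, -0, 1.275, -0.146], TCP at [0.197, -0.487, 0.231] pointing down, gripper open.
Joint ranges: [-2.53, 2.53], [-0.77, 2.02], [0.04, 2.7], [-1, 4.14], [0.28, 2.66], [-3.11, 3.11]. Speed limits (rad/s): [2.57, 2.57, 3.14, 3.14, 3.14, 3.14].

### API

Orientations are given as [roll, pitch, yaw] about the fixed x, y, z axes, in that order (R = Rz(yaw) Ry(pitch) Rx(roll)).
In Python, from workcell import * gives the robot as it stands. The module is installed in compiled form; this text tells all that it offers.
- The arm moves only by the tool apply_moves, never from a script. Its argument "steps" is a list of rows, each an object of numbers: "x", "y", "z": the shift along the tool's x, y, z scaled (see below); "ax", "ay", "az": the turn, a rotation vector about the tool's x, y, z scaled (see below); "hand": the opening, from -1 (shut) to 1 (fully open). In form: [{"x": .., "y": .., "z": .., "ax": .., "ay": .., "az": .., "hand": ..}, ...]. A call has 1 to 12 rows; each row is the pose to reach, as a shift and turn from the pose commanded when the call began, along the tool's axes at that moment; what a row does not reach only later rows make up. The controller multiplies each number of a shift by 0.3 m and each number of a turn by 0.5 rad. A row lasts 1/8 s, in which the tool goes at most 62.5 mm and 10.7 degrees, less where a joint would pass 70% of its speed; a pose out of reach is approached as far as the arm can. A call with a number of a shift or a turn outside -1 to 1 is refused whole. A call with a gripper value outside its range is refused whole. The fingers move at their own pace and stop on an object; the grip force is fixed at half the most. Time passes only in rows, so rows that repeat a pose let the fingers close. It gives the time, the measured TCP pose, the force, the opening and the grip force at its end, in the units of the state.
- observe(): the state, without advancing time (a new reading comes with each control period).
- grab_frame(name): name is "scene" or "side" or "wrist"; returns the picture (400x640x3 uint8, red, green, blue); there is no depth.
- camera_info(name): a dict with "fovy" (degrees; the focal length in pixels is half the picture's height over the tangent of half this angle, whatever the lens; pixels are square), "cx", "cy" (the principal point, pixels), "R" (3x3) and "t" (3): a world point X has camera coordinates R X + t; the wrist camera has in their place "T_tool_cam" (4x4, takes a point from camera to tool coordinates, whose origin is the TCP and whose axes are the flange's). Camera axes: x right, y down, z forward; pixel columns grow to the right and rows downward; lengths in m; the calibration is good to about 2 mm. A picture is of the moment at which its call begins: read the wrist's pose just before it. camera_info takes no time and is no camera call.
- hand_in(): hands the job in; it is judged then, once.
Trained networks look in the newest picture that a camera, given by its name, has taken for a name from the list of things; names that differ only in an ending like _2 or _b are one class to them, and where a whole thing is asked for, a point or a joint stands for the part that bears it (a point fixed in the world has none). Each returns a list of dicts, best first, with "p" (0 to 1); they miss things now and then, are a little off and sometimes report something else, mostly with a low value. They report only what shows in the picture. A call takes as long as a camera call.
- boxes_of(target, camera): "box" ([left, top, right, bottom] in pixels, round what is visible of it).
- silhouettes(target, camera): "region" (400x640 bool, what is visible of it) and "box" ([left, top, right, bottom] in pixels, round what is visible of it).
- mark_of(target, camera): "pixel" ([column, row] in pixels: a listed point, or the origin of a listed thing).
The state is a dict: "t": time; "joint_pos": joint angles; "joint_velocities": joint speeds; "tau": joint torques, N m; "eef_pos": TCP position; "tcp_rot": TCP orientation; "wrist_force": force on the tool from outside, world axes, zero at the start; "ft_torque": the same for the moment, N m; "grip_width": finger opening in m; "grasp_force": force on a finger pad.
Only numpy, scipy, OpenCV 4.12 (cv2) and the standard library are available. Lean on these libraries where they do the work, as an engineer would, in place of code of your own. Each camera call takes 0.05 s, during which the arm holds its last target. There are 200 camera calls.

## Working session

There is one attempt and no reset: what is moved stays moved. The work goes in short steps, Python scripts to look and compute and a tool call to move; the robot and the scene stay as the last step left them, time stands still between calls to the robot, and variables do not carry over. Pictures are saved under pics/ and viewed, at most 10 in all, crops included, and the job is handed in when it is done.

Besides the shell and the picture viewer there is one more tool, called after "Call:" by a JSON object that holds its "api" and its "payload". apply_moves: Moves the arm, as the interface text tells. Shifts and turns lie within -1 to 1; 1 stands for 0.3 m of shift or 0.5 rad of turn. Its arguments: {"type":"object","properties":{"steps":{"type":"array"}},"required":["steps"]}

```bash
mkdir -p pics; cat > h.py <<'E'
from workcell import *
import numpy as np, cv2
from scipy.spatial.transform import Rotation as Rn
def cam(n):
    c=camera_info(n); f=200/np.tan(np.radians(c["fovy"])/2)
    if "R" in c: return f,c["cx"],c["cy"],np.array(c["R"]),np.array(c["t"])
    s=observe(); T=np.eye(4); T[:3,:3]=Rn.from_euler('xyz',s["tcp_rot"]).as_matrix(); T[:3,3]=s["eef_pos"]
    M=np.linalg.inv(T@np.array(c["T_tool_cam"])); return f,c["cx"],c["cy"],M[:3,:3],M[:3,3]
def proj(C,X):
    f,cx,cy,R,t=C; p=R@np.array(X)+t; return np.array([cx+f*p[0]/p[2],cy+f*p[1]/p[2]])
def ray(C,px):
    f,cx,cy,R,t=C; d=R.T@np.array([(px[0]-cx)/f,(px[1]-cy)/f,1]); return -R.T@t,d/np.linalg.norm(d)
def tri(L):
    A=np.zeros((3,3));b=np.zeros(3)
    for C,px in L:
        o,d=ray(C,px);P=np.eye(3)-np.outer(d,d);A+=P;b+=P@o
    X=np.linalg.solve(A,b); return X,[np.round(proj(C,X)-px,1) for C,px in L]
def atz(C,px,z):
    o,d=ray(C,px); return o+d*(z-o[2])/d[2]
E
python3 - <<'E'
from h import *
s=observe();print({k:np.round(v,3) for k,v in s.items()})
C={}
for n in("scene","side","wrist"):
    C[n]=cam(n); im=grab_frame(n); cv2.imwrite(f"pics/{n}0.png",im[:,:,::-1])
    print(n,np.round(-C[n][3].T@C[n][4],3),C[n][0])
print(camera_info("wrist")["T_tool_cam"])
for p in "frame_mid heel_edge lid_grip lid_heel core_knob clamp_grip clamp_tip knife tape scissors sticks loupe casting mixcup".split():
    L=[]
    for n in("scene","side"):
        m=mark_of(p,n)
        if m: L.append((C[n],np.array(m[0]["pixel"]))); print(p,n,np.round(m[0]["pixel"]),round(m[0]["p"],2),end=' ')
    if len(L)==2: X,e=tri(L); print(np.round(X,3),e)
    else: print()
E
```

```text
{'t': np.float64(0.0), 'joint_pos': array([-1.332,  0.343,  1.525,  0.   ,  1.275, -0.146]), 'joint_velocities': array([-0.001, -0.   , -0.001,  0.   ,  0.001, -0.   ]), 'tau': array([ 0.0000e+00, -4.3367e+01, -2.4601e+01, -0.0000e+00,  8.0000e-03,
        0.0000e+00]), 'eef_pos': array([ 0.197, -0.486,  0.231]), 'tcp_rot': array([-3.14 , -0.   ,  0.385]), 'wrist_force': array([-0.337,  0.812,  0.186]), 'ft_torque': array([-0.047,  0.021, -0.007]), 'grasp_force': np.float64(0.0), 'grip_width': np.float64(0.085)}
scene [1.416 0.467 1.08 ] 466.54680573046306
side [0.062 0.801 0.713] 377.9219950901777
wrist [ 0.258 -0.462  0.373] 359.08966199313215
[[-4.06637747e-04 -9.65439646e-01 -2.60626407e-01  6.60889673e-02]
 [ 9.99999853e-01 -4.85849700e-04  2.39503262e-04  3.80410397e-04]
 [-3.57851206e-04 -2.60626272e-01  9.65439702e-01 -1.42350694e-01]
 [ 0.00000000e+00  0.00000000e+00  0.00000000e+00  1.00000000e+00]]

heel_edge side [237. 226.] 0.57 
lid_grip scene [250. 201.] 0.93 lid_grip side [340. 190.] 0.55 [ 0.632 -0.187  0.05 ] [array([-0.4, -0.9]), array([-0.6,  0.7])]
lid_heel scene
[... 652 characters left out ...]
[271. 214.] 0.52 [0.782 0.02  0.012] [array([-1.2, -2. ]), array([-1.4,  1.3])]
scissors scene [222. 146.] 0.56 scissors side [424. 186.] 0.57 [ 0.418 -0.455  0.004] [array([0.3, 0.7]), array([ 0.4, -0.5])]
sticks scene [450. 270.] 0.56 sticks side [226. 336.] 0.7 [ 0.565  0.436 -0.006] [array([1.2, 1.1]), array([ 1.5, -1.2])]
loupe scene [194. 182.] 0.86 loupe side [341. 191.] 0.56 [ 0.675 -0.338  0.022] [array([ 9.7, 17.6]), array([  9.1, -13.6])]
casting scene [372. 208.] 0.68 casting side [281. 347.] 0.9 [ 0.467  0.245 -0.048] [array([26.1, 24.6]), array([ 28.1, -35.8])]
mixcup scene [435. 294.] 0.7 mixcup side [202. 310.] 0.88 [0.665 0.419 0.001] [array([0.4, 0.4]), array([ 0.5, -0.4])]
```

View pics/scene0.png

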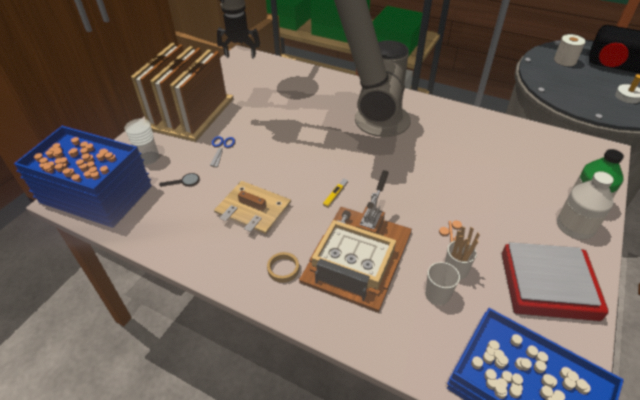

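View pics/side0.png

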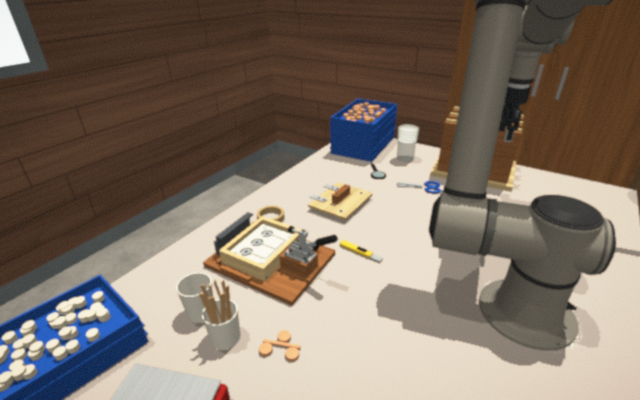

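The scene view shows the mould at about (355,250), with the clamp handle leaning towards the robot at (383,180). The lid lies flat at (253,205) with its tongues away from the robot. The side view agrees. Next I'll go above the lid for a close look.

```bash
cat >> h.py <<'E'
def TR(rpy): return Rn.from_euler('xyz',rpy)
def plan(p0,r0,pts):
    "pts: list of (pos, Rotation); prints scaled numbers from start pose"
    for p,r in pts:
        d=r0.inv().apply(np.array(p)-p0)/0.3; w=(r0.inv()*r).as_rotvec()/0.5
        n=max(np.linalg.norm(d)*.3/.0625,np.linalg.norm(w)*.5/.187)
        print("xyz",np.round(d,3),"a",np.round(w,3),"rows",round(n,1))
def now():
    s=observe(); return np.array(s["eef_pos"]),TR(s["tcp_rot"])
E
python3 - <<'E'
from h import *
p,r=now()
plan(p,r,[([.42,-.323,.27],TR([np.pi,0,.81])),([.64,-.16,.30],TR([np.pi,0,1.66]))])
r2=TR([np.pi,0,.81]); plan(np.array([.42,-.323,.27]),r2,[([.64,-.16,.30],TR([np.pi,0,1.24]))])
plan(np.array([.64,-.16,.30]),TR([np.pi,0,1.24]),[([.64,-.16,.30],TR([np.pi,0,1.66]))])
E
```

```text
xyz [ 0.893 -0.227 -0.129] a [ 0.    0.   -0.85] rows 4.5
xyz [ 1.777 -0.455 -0.229] a [ 0.    0.   -2.55] rows 8.9
xyz [ 0.899  0.157 -0.1  ] a [-0.    0.   -0.86] rows 4.4
xyz [0. 0. 0.] a [-0.    0.   -0.84] rows 2.2
```

Call:
{"api": "apply_moves", "payload": {"steps": [{"x": 0.89, "y": -0.23, "z": -0.12, "az": -0.86, "hand": 1}, {"x": 0.89, "y": -0.23, "z": -0.12, "az": -0.86, "hand": 1}, {"x": 0.89, "y": -0.23, "z": -0.12, "az": -0.86, "hand": 1}, {"x": 0.89, "y": -0.23, "z": -0.12, "az": -0.86, "hand": 1}, {"x": 0.89, "y": -0.23, "z": -0.12, "az": -0.86, "hand": 1}]}}

```text
validation failed for argument at $.st...
```

Call:
{"api": "apply_moves", "payload": {"steps": [{"x": 0.89, "y": -0.23, "z": -0.12, "ax": 0, "ay": 0, "az": -0.86, "hand": 1}, {"x": 0.89, "y": -0.23, "z": -0.12, "ax": 0, "ay": 0, "az": -0.86, "hand": 1}, {"x": 0.89, "y": -0.23, "z": -0.12, "ax": 0, "ay": 0, "az": -0.86, "hand": 1}, {"x": 0.89, "y": -0.23, "z": -0.12, "ax": 0, "ay": 0, "az": -0.86, "hand": 1}, {"x": 0.89, "y": -0.23, "z": -0.12, "ax": 0, "ay": 0, "az": -0.86, "hand": 1}]}}

```text
t: 2.17
eef_pos: [0.421, -0.3203, 0.2679]
tcp_rot: [3.14, -0.0, 0.818]
wrist_force: [0.1, 0.0, 0.4]
grip_width: 0.0855
grasp_force: 0.0
```

Call:
{"api": "apply_moves", "payload": {"steps": [{"x": 0.9, "y": 0.16, "z": -0.1, "ax": 0, "ay": 0, "az": -0.86, "hand": 1}, {"x": 0.9, "y": 0.16, "z": -0.1, "ax": 0, "ay": 0, "az": -0.86, "hand": 1}, {"x": 0.9, "y": 0.16, "z": -0.1, "ax": 0, "ay": 0, "az": -0.86, "hand": 1}, {"x": 0.9, "y": 0.16, "z": -0.1, "ax": 0, "ay": 0, "az": -0.86, "hand": 1}, {"x": 0.9, "y": 0.16, "z": -0.1, "ax": 0, "ay": 0, "az": -0.86, "hand": 1}]}}

```text
t: 2.8
eef_pos: [0.641, -0.1561, 0.297]
tcp_rot: [3.141, -0.0, 1.248]
wrist_force: [-0.3, -0.7, -0.3]
grip_width: 0.0855
grasp_force: 0.0
```

Call:
{"api": "apply_moves", "payload": {"steps": [{"x": 0, "y": 0, "z": 0, "ax": 0, "ay": 0, "az": -0.84, "hand": 1}, {"x": 0, "y": 0, "z": 0, "ax": 0, "ay": 0, "az": -0.84, "hand": 1}, {"x": 0, "y": 0, "z": 0, "ax": 0, "ay": 0, "az": -0.84, "hand": 1}, {"x": 0, "y": 0, "z": 0, "ax": 0, "ay": 0, "az": -0.84, "hand": 1}]}}

```text
t: 3.3
eef_pos: [0.6388, -0.1589, 0.2971]
tcp_rot: [-3.141, -0.0, 1.664]
wrist_force: [0.2, 0.6, -0.3]
grip_width: 0.0855
grasp_force: 0.0
```

```bash
python3 - <<'E'
from h import *
s=observe();print(s["t"],np.round(s["eef_pos"],4),np.round(s["tcp_rot"],3),np.round(s["joint_pos"],2))
C=cam("wrist"); cv2.imwrite("pics/w_lid.png",grab_frame("wrist")[:,:,::-1])
for p,z in(("lid_grip",.043),("lid_heel",.028)):
    for m in mark_of(p,"wrist")[:2]: print(p,np.round(m["pixel"],1),round(m["p"],2),np.round(atz(C,m["pixel"],z),4))
E
```

```text
3.3 [ 0.6388 -0.1589  0.2971] [-3.141 -0.     1.664] [-0.36  0.57  0.98 -0.    1.59 -0.45]
lid_grip [307.5 181.3] 0.85 [ 0.6286 -0.1817  0.043 ]
```

View pics/w_lid.png

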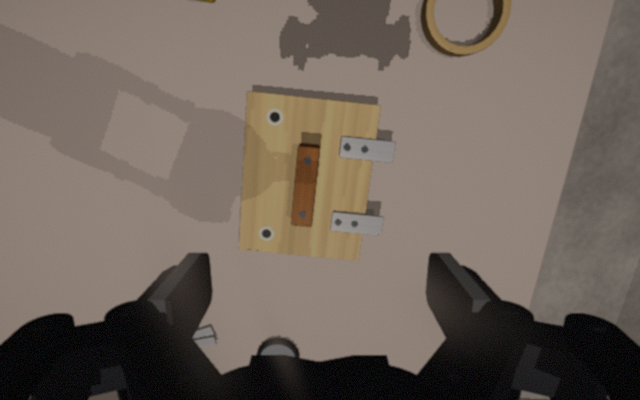

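The lid shows clearly: batten centre near (306,185), tongue tips at (395,152) and (382,224), board corners at (248,92), (379,103), (360,260) and (240,250). I'll fit its pose to these, then go to see the mould.

```bash
cat > fit.py <<'E'
from h import *
from scipy.optimize import least_squares
def fit(C,px,P,x0,z0):
    def f(v):
        c,s=np.cos(v[2]),np.sin(v[2])
        return np.concatenate([proj(C,[v[0]+c*a-s*b,v[1]+s*a+c*b,z0+z])-q for (a,b,z),q in zip(P,px)])
    o=least_squares(f,x0,loss='soft_l1'); return o.x,np.round(o.fun.reshape(-1,2),1)
E
python3 - <<'E'
from fit import *
C=cam("wrist")
P=[(-.075,.095,-.017),(.075,.095,-.017),(.075,-.095,-.017),(-.075,-.095,-.017),(.097,.045,-.013),(.097,-.045,-.013),(-.012,.045,.017),(.012,.045,.017),(-.012,-.045,.017),(.012,-.045,.017)]
px=[(248,92),(379,103),(360,260),(240,250),(394.5,151),(382,224),(299,144),(320,146),(291,224),(312,227)]
print(fit(C,px,P,[.63,-.185,.1],.043))
p,r=now(); plan(p,r,[([.63,.10,.34],TR([np.pi,0,1.66])),([.63,.24,.34],TR([np.pi,0,1.66]))])
E
```

```text
(array([ 6.26975777e-01, -1.84471268e-01, -1.94533256e-04]), array([[-2.2, -1.8],
       [ 1.6,  0.3],
       [-0.3, -0.3],
       [-0.3, -0.6],
       [-0.2, -0.7],
       [ 1.3,  0.6],
       [-1.5,  0.5],
       [ 0.2,  0.6],
       [ 0.3,  1. ],
       [ 0.6, -0.1]]))
xyz [ 0.862  0.051 -0.143] a [-0.     0.     0.008] rows 4.2
xyz [ 1.327  0.094 -0.143] a [-0.     0.     0.008] rows 6.4
```

Call:
{"api": "apply_moves", "payload": {"steps": [{"x": 0.86, "y": 0, "z": -0.14, "ax": 0, "ay": 0, "az": 0, "hand": 1}, {"x": 0.86, "y": 0, "z": -0.14, "ax": 0, "ay": 0, "az": 0, "hand": 1}, {"x": 0.86, "y": 0, "z": -0.14, "ax": 0, "ay": 0, "az": 0, "hand": 1}, {"x": 0.86, "y": 0, "z": -0.14, "ax": 0, "ay": 0, "az": 0, "hand": 1}, {"x": 0.86, "y": 0, "z": -0.14, "ax": 0, "ay": 0, "az": 0, "hand": -1}, {"x": 0.86, "y": 0, "z": -0.14, "ax": 0, "ay": 0, "az": 0, "hand": -1}, {"x": 0.86, "y": 0, "z": -0.14, "ax": 0, "ay": 0, "az": 0, "hand": -1}]}}

```text
t: 4.32
eef_pos: [0.6148, 0.0963, 0.3388]
tcp_rot: [-3.141, 0.001, 1.663]
wrist_force: [-0.1, 0.5, -0.1]
grip_width: 0.0323
grasp_force: 0.0
```

```bash
python3 - <<'E'
from h import *
s=observe();print(s["t"],np.round(s["eef_pos"],4),np.round(s["tcp_rot"],3))
C=cam("wrist"); cv2.imwrite("pics/w_m.png",grab_frame("wrist")[:,:,::-1])
for p,z in(("frame_mid",.063),("heel_edge",.081),("core_knob",.040),("clamp_grip",.143),("clamp_tip",.13)):
    for m in mark_of(p,"wrist")[:2]: print(p,np.round(m["pixel"],1),round(m["p"],2),np.round(atz(C,m["pixel"],z),4))
E
```

```text
4.325 [0.6148 0.0963 0.3388] [-3.141e+00  1.000e-03  1.663e+00]
heel_edge [453.  87.] 0.94 [0.7501 0.1891 0.081 ]
core_knob [264.7 149.5] 0.8 [0.5482 0.0984 0.04  ]
clamp_grip [154.6  73.6] 0.59 [0.4612 0.1718 0.143 ]
clamp_tip [276.7  76.3] 0.79 [0.5682 0.1802 0.13  ]
```

View pics/w_m.png

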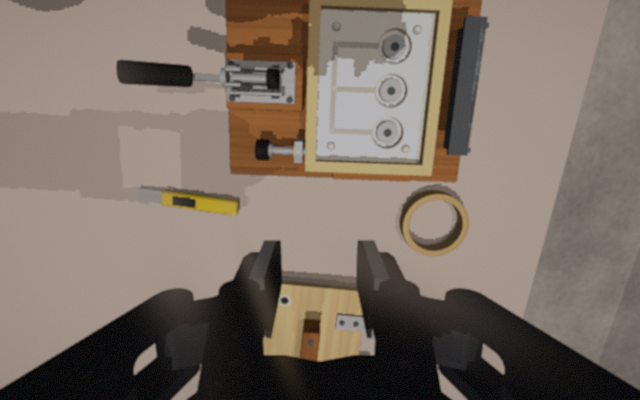

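The mould shows with clamp grip near (155,74), heel bar at (465,85) and knob at (264,150), but its far side is cut off. I'll shift 0.1 m in +y and fit the whole frame.

Call:
{"api": "apply_moves", "payload": {"steps": [{"x": 0.4, "y": 0, "z": 0, "ax": 0, "ay": 0, "az": 0, "hand": -1}, {"x": 0.4, "y": 0, "z": 0, "ax": 0, "ay": 0, "az": 0, "hand": -1}, {"x": 0.4, "y": 0, "z": 0, "ax": 0, "ay": 0, "az": 0, "hand": -1}]}}

```text
t: 5.0
eef_pos: [0.6024, 0.2211, 0.3389]
tcp_rot: [-3.141, -0.001, 1.67]
wrist_force: [-0.6, -0.8, -0.4]
grip_width: 0.0001
grasp_force: 0.0
```

```bash
python3 - <<'E'
from h import *
s=observe();print(s["t"],np.round(s["eef_pos"],4),np.round(s["tcp_rot"],3),s["grip_width"])
C=cam("wrist"); im=grab_frame("wrist")[:,:,::-1]; cv2.imwrite("pics/w_m2raw.png",im)
cv2.imwrite("pics/w_m2.png",cv2.resize(im[20:290,110:510],None,fx=2,fy=2,interpolation=cv2.INTER_CUBIC))
for p,z in(("heel_edge",.081),("core_knob",.040),("clamp_grip",.143),("clamp_tip",.13)):
    for m in mark_of(p,"wrist")[:1]: print(p,np.round(m["pixel"],1),round(m["p"],2),np.round(atz(C,m["pixel"],z),4))
E
```

```text
5.0 [0.6024 0.2211 0.3389] [-3.141e+00 -1.000e-03  1.670e+00] 0.00012971684033134885
heel_edge [441.8 201.5] 0.65 [0.7491 0.1891 0.081 ]
core_knob [267.5 242.2] 0.95 [0.5469 0.1017 0.04  ]
clamp_grip [170.8 207.5] 0.68 [0.4616 0.1719 0.143 ]
clamp_tip [207.5 283.9] 0.42 [0.4953 0.0847 0.13  ]
```

View pics/w_m2.png

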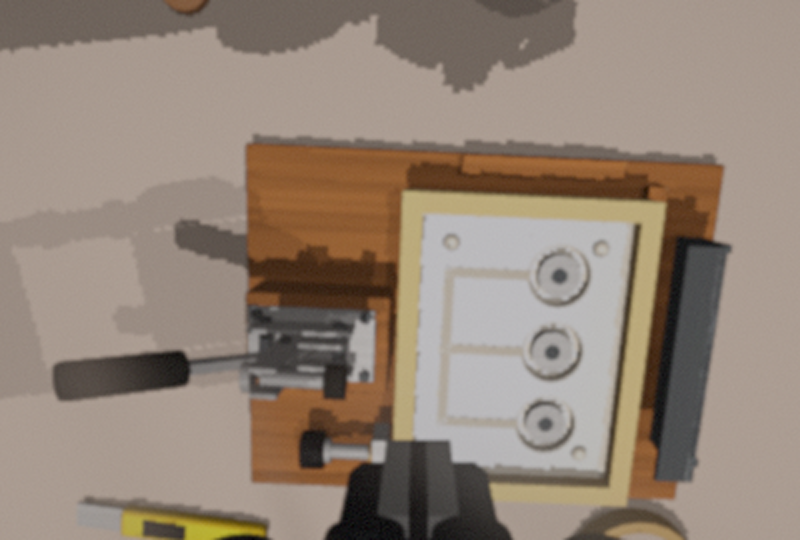

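The crop shows tray rim outer corners at (403,190), (665,202) and (627,503), and heel bar top corners at (681,238), (730,245), (692,482) and (655,476). The knob outer face is near (300,450).

```bash
python3 - <<'E'
from fit import *
C=cam("wrist")
q=lambda L:[np.array([u/2+110,v/2+20]) for u,v in L]
P=[(-.075,.095,0),(.075,.095,0),(.075,-.095,0),(-.063,.083,0),(.063,.083,0),(.063,-.083,0)]
a=fit(C,q([(403,190),(665,202),(627,503),(421,213),(636,222),(607,472)]),P,[.66,.18,.05],.063); print("tray",a)
P=[(.083,.07,.023),(.105,.07,.023),(.105,-.07,.023),(.083,-.07,.023)]
b=fit(C,q([(681,238),(730,245),(692,482),(655,476)]),P,[.66,.18,.05],.063); print("heel",b)
# joint: frame x,y,yaw with marks of clamp grip, heel
def W(v,x,y): c,s=np.cos(v[2]),np.sin(v[2]); return np.array([v[0]+c*x-s*y,v[1]+s*x+c*y])
for v in(a[0],b[0]): print("grip",W(v,-.21,0),"tip",W(v,-.11,0),"knob out",W(v,-.133,-.078),"home",W(v,-.103,-.078),"heel",W(v,.083,0))
E
```

```text
tray (array([0.67018428, 0.17429038, 0.05221443]), array([[-0.9,  0. ],
       [-0.5, -0.6],
       [-0.7,  0.5],
       [ 0.2, -0.3],
       [ 2.2, -0.4],
       [ 0.9,  7.1]]))
heel (array([0.66984586, 0.17889092, 0.05107103]), array([[ 3.3,  1.9],
       [-1.2, -0.8],
       [-0.2, -1.7],
       [ 0. ,  0.6]]))
grip [0.46047048 0.16333033] tip [0.5603342  0.16854941] knob out [0.54143642 0.08945532] home [0.57139553 0.09102104] heel [0.75307117 0.17862221]
grip [0.46011967 0.16817067] tip [0.55998928 0.17327555] knob out [0.54100108 0.09420313] home [0.57096197 0.09573459] heel [0.75273764 0.18312798]
```

```bash
python3 - <<'E'
from fit import *
C=cam("wrist")
q=lambda u,v:[u/2+110,v/2+20]
B=np.array([atz(C,q(*c),.018) for c in [(247,145),(721,165),(675,498),(252,484)]]);print(B, B.mean(0), np.linalg.norm(np.roll(B,-1,0)-B,axis=1))
e=[atz(C,q(*c),.018)[:2] for c in [(247,145),(252,484)]]; print(np.mean(e,0))
for n,c,z in [("gripend",(57,380),.16),("gripbase",(187,366),.126),("knob face",(300,450),.040),("knob back",(326,449),.040),("heel mid front",(668,357),.086),("tray bot out R",(627,503),.063),("tray top in R",(636,222),.063),("in BR",(607,472),.063)]: print(n,np.round(atz(C,q(*c),z),4))
E
```

```text
[[0.49212213 0.28187137 0.018     ]
 [0.78692933 0.29699396 0.018     ]
 [0.80044185 0.06989578 0.018     ]
 [0.50245334 0.05334154 0.018     ]] [0.64548667 0.17552566 0.018     ] [0.29519481 0.22749983 0.29844798 0.22876323]
[0.49728774 0.16760646]
gripend [0.4391 0.1679 0.16  ]
gripbase [0.4893 0.1696 0.126 ]
knob face [0.5378 0.0915 0.04  ]
knob back [0.5548 0.0938 0.04  ]
heel mid front [0.7504 0.1875 0.086 ]
tray bot out R [0.7509 0.0842 0.063 ]
tray top in R [0.7263 0.2598 0.063 ]
in BR [0.7347 0.1042 0.063 ]
```

Call:
{"api": "apply_moves", "payload": {"steps": [{"x": -0.395, "y": -0.375, "z": 0.3, "ax": 0, "ay": 0, "az": 0.9, "hand": -1}, {"x": -0.395, "y": -0.375, "z": 0.3, "ax": 0, "ay": 0, "az": 0.9, "hand": -1}, {"x": -0.395, "y": -0.375, "z": 0.3, "ax": 0, "ay": 0, "az": 0.9, "hand": -1}]}}

```text
t: 5.62
eef_pos: [0.5012, 0.0865, 0.2486]
tcp_rot: [3.141, 0.0, 1.209]
wrist_force: [1.6, -0.8, 0.2]
grip_width: -0.0001
grasp_force: 0.0
```

Call:
{"api": "apply_moves", "payload": {"steps": [{"x": 0, "y": 0, "z": 0, "ax": 0, "ay": 0, "az": 0.9, "hand": -1}, {"x": 0, "y": 0, "z": 0, "ax": 0, "ay": 0, "az": 0.9, "hand": -1}, {"x": 0, "y": 0, "z": 0, "ax": 0, "ay": 0, "az": 0.9, "hand": -1}]}}

```text
t: 6.0
eef_pos: [0.5025, 0.0874, 0.2496]
tcp_rot: [3.141, -0.0, 0.759]
wrist_force: [-0.0, 0.4, -0.0]
grip_width: 0.0001
grasp_force: 0.0
```

Call:
{"api": "apply_moves", "payload": {"steps": [{"x": 0, "y": 0, "z": 0, "ax": 0, "ay": 0, "az": 0.9, "hand": -1}, {"x": 0, "y": 0, "z": 0, "ax": 0, "ay": 0, "az": 0.9, "hand": -1}, {"x": 0, "y": 0, "z": 0, "ax": 0, "ay": 0, "az": 0.9, "hand": -1}]}}

```text
t: 6.38
eef_pos: [0.5025, 0.0876, 0.2495]
tcp_rot: [3.141, -0.0, 0.309]
wrist_force: [0.8, 0.4, 0.7]
grip_width: -0.0004
grasp_force: 0.0
```

Call:
{"api": "apply_moves", "payload": {"steps": [{"x": 0, "y": 0, "z": 0, "ax": 0, "ay": 0, "az": 0.535, "hand": -1}, {"x": 0, "y": 0, "z": 0, "ax": 0, "ay": 0, "az": 0.535, "hand": -1}, {"x": 0, "y": 0, "z": 0, "ax": 0, "ay": 0, "az": 0.535, "hand": -1}]}}

```text
t: 6.75
eef_pos: [0.5025, 0.0878, 0.2495]
tcp_rot: [3.141, -0.0, 0.046]
wrist_force: [-0.2, -0.4, 0.5]
grip_width: 0.0004
grasp_force: 0.0
```

```bash
python3 - <<'E'
from h import *
p,r=now();print(observe()["t"],p,r.as_euler('xyz'))
r1=TR([np.pi,0,.052])
C=cam("wrist"); im=grab_frame("wrist")
for n,z in(("core_knob",.040),):
    for m in mark_of(n,"wrist")[:2]: print(n,np.round(m["pixel"],1),round(m["p"],2),np.round(atz(C,m["pixel"],z),4))
plan(p,r,[([.508,.092,.15],r1),([.508,.092,.034],r1),([.53,.0925,.034],r1)])
E
```

```text
6.75 [0.50252883 0.08780825 0.2494895 ] [ 3.14137177e+00 -3.95065611e-04  4.62867367e-02]
core_knob [308.3 124.3] 0.73 [0.5471 0.0994 0.04  ]
xyz [ 0.019 -0.013  0.332] a [ 0.    -0.001 -0.011] rows 1.6
xyz [ 0.019 -0.013  0.718] a [ 0.    -0.001 -0.011] rows 3.4
xyz [ 0.092 -0.012  0.718] a [ 0.    -0.001 -0.011] rows 3.5
```

Call:
{"api": "apply_moves", "payload": {"steps": [{"x": 0, "y": -0.03, "z": 0.4, "ax": 0, "ay": 0, "az": 0, "hand": -1}, {"x": 0, "y": -0.03, "z": 0.718, "ax": 0, "ay": 0, "az": 0, "hand": -1}, {"x": 0, "y": -0.03, "z": 0.718, "ax": 0, "ay": 0, "az": 0, "hand": -1}, {"x": 0, "y": -0.03, "z": 0.718, "ax": 0, "ay": 0, "az": 0, "hand": -1}, {"x": 0, "y": -0.03, "z": 0.718, "ax": 0, "ay": 0, "az": 0, "hand": -1}, {"x": 0.05, "y": -0.03, "z": 0.718, "ax": 0, "ay": 0, "az": 0, "hand": -1}, {"x": 0.08, "y": -0.03, "z": 0.718, "ax": 0, "ay": 0, "az": 0, "hand": -1}, {"x": 0.1, "y": -0.03, "z": 0.718, "ax": 0, "ay": 0, "az": 0, "hand": -1}]}}

```text
t: 7.85
eef_pos: [0.5322, 0.0992, 0.035]
tcp_rot: [3.141, -0.0, 0.048]
wrist_force: [-4.0, -0.4, 2.5]
grip_width: -0.0004
grasp_force: 1.7
```

Call:
{"api": "apply_moves", "payload": {"steps": [{"x": 0.02, "y": 0, "z": 0, "ax": 0, "ay": 0, "az": 0, "hand": -1}, {"x": 0.035, "y": 0, "z": 0, "ax": 0, "ay": 0, "az": 0, "hand": -1}, {"x": 0.05, "y": 0, "z": 0, "ax": 0, "ay": 0, "az": 0, "hand": -1}, {"x": 0.06, "y": 0, "z": 0, "ax": 0, "ay": 0, "az": 0, "hand": -1}, {"x": 0.06, "y": 0, "z": 0, "ax": 0, "ay": 0, "az": 0, "hand": -1}]}}

```text
t: 8.48
eef_pos: [0.5505, 0.1002, 0.0338]
tcp_rot: [3.142, -0.001, 0.047]
wrist_force: [-1.0, -0.4, 0.1]
grip_width: 0.0002
grasp_force: 0.4
```

Call:
{"api": "apply_moves", "payload": {"steps": [{"x": 0.01, "y": 0, "z": 0, "ax": 0, "ay": 0, "az": 0, "hand": -1}, {"x": 0.018, "y": 0, "z": 0, "ax": 0, "ay": 0, "az": 0, "hand": -1}, {"x": 0.024, "y": 0, "z": 0, "ax": 0, "ay": 0, "az": 0, "hand": -1}, {"x": 0.03, "y": 0, "z": 0, "ax": 0, "ay": 0, "az": 0, "hand": -1}]}}

```text
t: 8.98
eef_pos: [0.5511, 0.1003, 0.0333]
tcp_rot: [3.141, 0.018, 0.048]
wrist_force: [-31.0, -2.9, 22.7]
grip_width: -0.0001
grasp_force: 15.5
```

Force rises at TCP x = 0.551, which matches the predicted home position, so the pin is in. I'll retract and go to the lid.

Call:
{"api": "apply_moves", "payload": {"steps": [{"x": -0.15, "y": 0, "z": 0, "ax": 0, "ay": 0, "az": 0, "hand": -1}, {"x": -0.15, "y": 0, "z": -0.67, "ax": 0, "ay": 0, "az": 0, "hand": -1}, {"x": -0.15, "y": 0, "z": -0.67, "ax": 0, "ay": 0, "az": 0, "hand": -1}, {"x": -0.15, "y": 0, "z": -0.67, "ax": 0, "ay": 0, "az": 0, "hand": -1}, {"x": -0.15, "y": 0, "z": -0.67, "ax": 0, "ay": 0, "az": 0, "hand": -1}]}}

```text
t: 9.6
eef_pos: [0.5166, 0.0984, 0.2398]
tcp_rot: [3.141, -0.01, 0.047]
wrist_force: [0.3, -0.1, -0.4]
grip_width: 0.0003
grasp_force: 0.0
```

Call:
{"api": "apply_moves", "payload": {"steps": [{"x": 0.18, "y": 0.475, "z": 0, "ax": 0, "ay": 0, "az": -0.9, "hand": 1}, {"x": 0.18, "y": 0.475, "z": 0, "ax": 0, "ay": 0, "az": -0.9, "hand": 1}, {"x": 0.18, "y": 0.475, "z": 0, "ax": 0, "ay": 0, "az": -0.9, "hand": 1}]}}

```text
t: 9.98
eef_pos: [0.5755, -0.044, 0.2338]
tcp_rot: [3.141, 0.0, 0.5]
wrist_force: [0.8, 0.4, -0.1]
grip_width: 0.054
grasp_force: 0.0
```

Call:
{"api": "apply_moves", "payload": {"steps": [{"x": -0.06, "y": 0.5, "z": 0, "ax": 0, "ay": 0, "az": -0.9, "hand": 1}, {"x": -0.06, "y": 0.5, "z": 0, "ax": 0, "ay": 0, "az": -0.9, "hand": 1}, {"x": -0.06, "y": 0.5, "z": 0, "ax": 0, "ay": 0, "az": -0.9, "hand": 1}]}}

```text
t: 10.35
eef_pos: [0.6309, -0.1855, 0.233]
tcp_rot: [-3.141, 0.001, 0.948]
wrist_force: [0.6, 0.8, 0.3]
grip_width: 0.0855
grasp_force: 0.0
```

Call:
{"api": "apply_moves", "payload": {"steps": [{"x": 0, "y": 0, "z": 0, "ax": 0, "ay": 0, "az": -0.9, "hand": 1}, {"x": 0, "y": 0, "z": 0, "ax": 0, "ay": 0, "az": -0.9, "hand": 1}, {"x": 0, "y": 0, "z": 0, "ax": 0, "ay": 0, "az": -0.9, "hand": 1}]}}

```text
t: 10.72
eef_pos: [0.6305, -0.1822, 0.2335]
tcp_rot: [-3.141, -0.0, 1.401]
wrist_force: [0.5, 0.1, -0.2]
grip_width: 0.0855
grasp_force: 0.0
```

```bash
python3 - <<'E'
from h import *
p,r=now();print(observe()["t"],p,r.as_euler('xyz'))
r1=TR([np.pi,0,np.pi/2])
C=cam("wrist"); im=grab_frame("wrist")
for n,z in(("lid_grip",.043),("lid_heel",.028)):
    for m in mark_of(n,"wrist")[:2]: print(n,np.round(m["pixel"],1),round(m["p"],2),np.round(atz(C,m["pixel"],z),4))
plan(p,r,[([.628,-.184,.12],r1),([.628,-.184,.031],r1)])
E
```

```text
10.725 [ 0.6304826  -0.18219321  0.23348715] [-3.14062189e+00 -1.24324761e-05  1.40052087e+00]
lid_grip [318.2 176.4] 0.59 [ 0.6298 -0.185   0.043 ]
xyz [-0.007 -0.007  0.378] a [-0.002 -0.    -0.341] rows 1.8
xyz [-0.007 -0.006  0.675] a [-0.002 -0.    -0.341] rows 3.2
```

Call:
{"api": "apply_moves", "payload": {"steps": [{"x": -0.007, "y": -0.005, "z": 0.38, "ax": 0, "ay": 0, "az": -0.34, "hand": 1}, {"x": -0.007, "y": -0.005, "z": 0.38, "ax": 0, "ay": 0, "az": -0.34, "hand": 1}, {"x": -0.007, "y": -0.005, "z": 0.67, "ax": 0, "ay": 0, "az": -0.34, "hand": 1}, {"x": -0.007, "y": -0.005, "z": 0.67, "ax": 0, "ay": 0, "az": -0.34, "hand": 1}, {"x": -0.007, "y": -0.005, "z": 0.67, "ax": 0, "ay": 0, "az": -0.34, "hand": 1}, {"x": -0.007, "y": -0.005, "z": 0.67, "ax": 0, "ay": 0, "az": -0.34, "hand": -1}, {"x": -0.007, "y": -0.005, "z": 0.67, "ax": 0, "ay": 0, "az": -0.34, "hand": -1}, {"x": -0.007, "y": -0.005, "z": 0.67, "ax": 0, "ay": 0, "az": -0.34, "hand": -1}, {"x": -0.007, "y": -0.005, "z": 0.67, "ax": 0, "ay": 0, "az": -0.34, "hand": -1}, {"x": -0.007, "y": -0.005, "z": 0.67, "ax": 0, "ay": 0, "az": -0.34, "hand": -1}]}}

```text
t: 12.12
eef_pos: [0.6288, -0.1838, 0.0351]
tcp_rot: [3.141, 0.001, 1.567]
wrist_force: [-0.9, 0.5, 5.5]
grip_width: 0.0231
grasp_force: 61.4
```

Call:
{"api": "apply_moves", "payload": {"steps": [{"x": 0, "y": 0, "z": -0.1, "ax": 0, "ay": 0, "az": 0, "hand": -1}, {"x": 0, "y": 0, "z": -0.4, "ax": 0, "ay": 0, "az": 0, "hand": -1}, {"x": 0, "y": 0, "z": -0.75, "ax": 0, "ay": 0, "az": -0.11, "hand": -1}, {"x": 0.2, "y": 0.05, "z": -0.75, "ax": 0, "ay": 0, "az": -0.11, "hand": -1}, {"x": 0.5, "y": 0.1, "z": -0.75, "ax": 0, "ay": 0, "az": -0.11, "hand": -1}, {"x": 0.6, "y": 0.1, "z": -0.75, "ax": 0, "ay": 0, "az": -0.11, "hand": -1}, {"x": 0.6, "y": 0.1, "z": -0.75, "ax": 0, "ay": 0, "az": -0.11, "hand": -1}, {"x": 0.6, "y": 0.1, "z": -0.75, "ax": 0, "ay": 0, "az": -0.11, "hand": -1}]}}

```text
t: 13.12
eef_pos: [0.6589, -0.0023, 0.2582]
tcp_rot: [-3.14, 0.0, 1.625]
wrist_force: [-0.1, -0.4, -4.6]
grip_width: 0.0231
grasp_force: 60.3
```

```bash
python3 - <<'E'
from h import *
s=observe();p,r=now();print(s["t"],p,r.as_euler('xyz'),np.round(s["wrist_force"],1),np.round(s["ft_torque"],2),s["grip_width"])
L={"lid_grip":[],"lid_heel":[]}
for c in("wrist","scene","side"):
    C=cam(c); im=grab_frame(c); cv2.imwrite(f"pics/h_{c}.png",im[:,:,::-1])
    for n in L:
        m=mark_of(n,c)
        if m and m[0]["p"]>.3: L[n].append((C,np.array(m[0]["pixel"]))); print(n,c,m[0]["pixel"],m[0]["p"])
for n in L:
    if len(L[n])>1: X,e=tri(L[n]); print(n,X,"tool",r.inv().apply(X-p),e)
E
```

```text
13.125 [ 0.65893022 -0.00229171  0.25815074] [-3.14017045e+00  1.07142609e-04  1.62484998e+00] [-0.1 -0.4 -4.6] [-0.03  0.04  0.  ] 0.023063624841835828
lid_grip wrist [322.2, 269.6] 0.6
lid_grip scene [289.3, 172.5] 0.89
lid_heel scene [275.5, 202.7] 0.75
lid_grip side [299.2, 148.4] 0.81
lid_heel side [276.0, 146.8] 0.63
lid_grip [ 0.66501274 -0.00889883  0.26627214] tool [-0.00692697  0.00570512 -0.00812878] [array([ 9.5, 13.3]), array([ 2. , -0.2]), array([0.3, 1. ])]
lid_heel [ 0.75684394 -0.00606123  0.24882254] tool [-0.00905304  0.09758023  0.0091904 ] [array([-1.2, -2.5]), array([-1.5,  1.7])]
```

View pics/h_wrist.png

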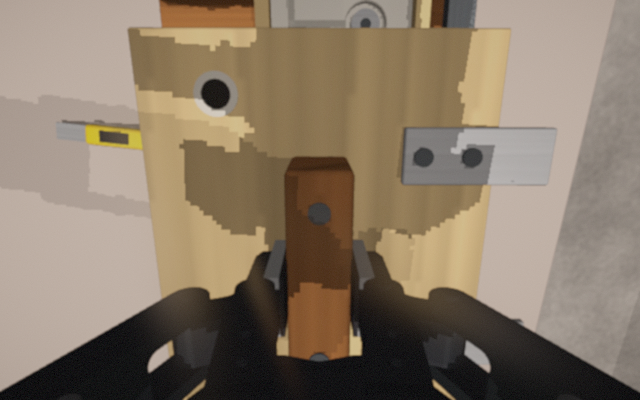

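The lid is held square. The board's far corners are at (130,28) and (510,28), the tongue tip at (556,128) to (550,185). I'll fit where it sits in the hand.

```bash
python3 - <<'E'
from fit import *
C=cam("wrist"); p,r=now()
P=np.array([(-.075,.095,-.017),(.075,.095,-.017),(.097,.057,-.013),(.097,.033,-.013),(.036,.057,-.013),(-.012,.045,.017),(.012,.045,.017)])
P=P[[0,1,2,3,5,6]]
px=np.array([(130,28),(510,28),(556,128),(550,185),(286,171),(353,171)])
# lid x=tool y, lid y=tool x, lid z=-tool z
def f(v,full=False):
    c,s=np.cos(v[3]),np.sin(v[3]); o=[]
    for (a,b,z),q in zip(P,px):
        t=np.array([v[1]+s*a+c*b, v[0]+c*a-s*b, v[2]-z]); o.append(proj(C,p+r.apply(t))-q)
    return np.concatenate(o)
o=least_squares(f,[0,0,-.008,0],loss='soft_l1'); print("lid in tool: along tooly, toolx, z, yaw",o.x); print(np.round(o.fun.reshape(-1,2),1))
# tray corner visible: same camera: tray bottom inner/outer
E
```

```text
lid in tool: along tooly, toolx, z, yaw [ 9.29496432e-04 -1.99307327e-03 -5.63598382e-03 -5.77922864e-06]
[[-0.6  1.1]
 [ 0.8  0.9]
 [ 0.6 -0.1]
 [-3.1 -0.1]
 [-1.  -0.6]
 [ 3.  -0.6]]
```

```bash
cat >> h.py <<'E'
F=np.array([.669,.178,.063]); FY=.052; GT=np.array([-.002,.0005,-.007])
MT=np.array([[0,1,0],[1,0,0],[0,0,-1.]])  # columns: tool axes in lid
def lidpose(gx,gy,gz,th):
    Rz=Rn.from_euler('z',FY); L=Rz*Rn.from_euler('y',np.radians(th)); T=L*Rn.from_matrix(MT)
    return F+Rz.apply(np.array([gx,gy,gz])/1000)-T.apply(GT), T
def lidnow():
    p,r=now(); g=Rn.from_euler('z',-FY).apply(p+r.apply(GT)-F)*1000
    L=Rn.from_euler('z',-FY)*r*Rn.from_matrix(MT).inv(); return np.round(g,1),np.round(np.degrees(L.as_euler('xyz')),1)
E
python3 - <<'E'
from h import *
p,r=now(); print(lidnow())
plan(p,r,[lidpose(-12,-3.5,150,20),lidpose(-12,-3.5,75,20)])
p,r=lidpose(-12,-3.5,150,20); plan(p,r,[lidpose(-12,-3.5,75,20),lidpose(-11,-3.5,57.5,20),lidpose(8,-3.5,57.5,20)])
E
```

```text
(array([ -18.8, -183.8,  202.8]), array([-0. ,  0. , -0.1]))
xyz [0.601 0.014 0.174] a [ 0.698 -0.    -0.003] rows 3.0
xyz [0.601 0.014 0.424] a [ 0.698 -0.    -0.003] rows 3.5
xyz [0.    0.086 0.235] a [0. 0. 0.] rows 1.2
xyz [0.    0.109 0.289] a [0. 0. 0.] rows 1.5
xyz [0.    0.168 0.267] a [0. 0. 0.] rows 1.5
```

Call:
{"api": "apply_moves", "payload": {"steps": [{"x": 0.2, "y": 0.014, "z": 0, "ax": 0.23, "ay": 0, "az": 0, "hand": -1}, {"x": 0.4, "y": 0.014, "z": 0.1, "ax": 0.47, "ay": 0, "az": 0, "hand": -1}, {"x": 0.6, "y": 0.014, "z": 0.174, "ax": 0.7, "ay": 0, "az": 0, "hand": -1}, {"x": 0.6, "y": 0.014, "z": 0.174, "ax": 0.7, "ay": 0, "az": 0, "hand": -1}, {"x": 0.6, "y": 0.014, "z": 0.174, "ax": 0.7, "ay": 0, "az": 0, "hand": -1}, {"x": 0.6, "y": 0.014, "z": 0.174, "ax": 0.7, "ay": 0, "az": 0, "hand": -1}]}}

```text
t: 14.32
eef_pos: [0.6549, 0.1747, 0.2091]
tcp_rot: [-2.796, 0.0, 1.62]
wrist_force: [-0.9, 0.2, -4.8]
grip_width: 0.0229
grasp_force: 60.8
```

```bash
python3 - <<'E'
from h import *
s=observe(); print(s["t"],lidnow())
p,r=now(); plan(p,r,[lidpose(-12,-3.5,75,20),lidpose(-11,-3.5,57.5,20)])
L={"lid_grip":[],"lid_heel":[],"heel_edge":[]}
for c in("wrist","scene","side"):
    C=cam(c); im=grab_frame(c); cv2.imwrite(f"pics/t_{c}.png",im[:,:,::-1])
    for n in L:
        m=mark_of(n,c)
        if m and m[0]["p"]>.3: L[n].append((C,np.array(m[0]["pixel"]))); print(n,c,np.round(m[0]["pixel"]),round(m[0]["p"],2))
for n in L:
    if len(L[n])>1: X,e=tri(L[n]); print(n,X,"frame",Rn.from_euler('z',-FY).apply(X-F)*1000,e)
a=cv2.imread("pics/t_scene.png")[140:340,250:450]; b=cv2.imread("pics/t_side.png")[120:320,180:380]
cv2.imwrite("pics/t_both.png",cv2.resize(np.hstack([a,b]),None,fx=2,fy=2,interpolation=cv2.INTER_CUBIC))
E
```

```text
14.325 (array([-11.4,  -4.6, 152.6]), array([-0. , 19.8, -0.1]))
xyz [0.004 0.086 0.244] a [ 0.007 -0.001 -0.005] rows 1.2
xyz [0.004 0.109 0.298] a [ 0.007 -0.001 -0.005] rows 1.5
lid_grip wrist [323. 269.] 0.92
heel_edge wrist [522. 193.] 0.56
lid_grip scene [353. 205.] 0.81
lid_heel scene [345. 242.] 0.72
heel_edge scene [343. 268.] 0.89
lid_grip side [261. 191.] 0.78
lid_heel side [236. 198.] 0.75
heel_edge side [239. 225.] 0.76
lid_grip [0.66026822 0.17122453 0.21967501] frame [ -9.07214483  -6.31246745 156.67501487] [array([-2.1, 11.3]), array([1.8, 1.7]), array([ 0.6, -0.3])]
lid_heel [0.74365544 0.18415083 0.17718505] frame [ 74.874229     2.26218335 114.18504834] [array([0.2, 0.2]), array([ 0.2, -0.2])]
heel_edge [0.75206806 0.18500328 0.08003313] frame [83.31978276  2.67621943 17.03312928] [array([0.2, 1.8]), array([ 0. , -0.4]), array([-0.4,  0.4])]
```

View pics/t_both.png

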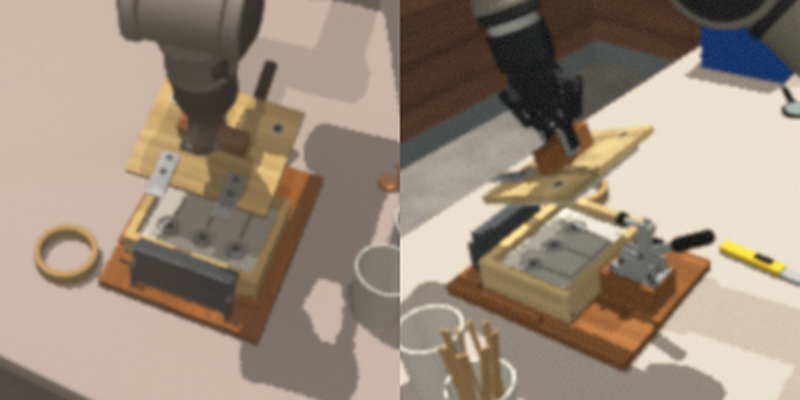

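The lid hangs tilted over the tray with its tongues in front of the bar and clear of the clamp. The heel mark agrees with the frame (x = 83.3). Lowering now.

Call:
{"api": "apply_moves", "payload": {"steps": [{"x": 0, "y": 0.086, "z": 0.244, "ax": 0, "ay": 0, "az": 0, "hand": -1}, {"x": 0, "y": 0.086, "z": 0.244, "ax": 0, "ay": 0, "az": 0, "hand": -1}, {"x": 0, "y": 0.1, "z": 0.275, "ax": 0, "ay": 0, "az": 0, "hand": -1}, {"x": 0, "y": 0.109, "z": 0.298, "ax": 0, "ay": 0, "az": 0, "hand": -1}, {"x": 0, "y": 0.109, "z": 0.298, "ax": 0, "ay": 0, "az": 0, "hand": -1}]}}

```text
t: 15.55
eef_pos: [0.6546, 0.1764, 0.1122]
tcp_rot: [-2.793, -0.0, 1.622]
wrist_force: [-0.5, 0.4, -4.8]
grip_width: 0.0228
grasp_force: 61.0
```

```bash
python3 - <<'E'
from h import *
s=observe(); print(s["t"],lidnow(),np.round(s["wrist_force"],1),np.round(s["ft_torque"],2))
p,r=now(); plan(p,r,[lidpose(0,-4.5,57.5,20),lidpose(8,-4.5,57.5,20)])
E
```

```text
15.55 (array([-11.6,  -2.9,  55.6]), array([ 0., 20., -0.])) [-0.5  0.4 -4.8] [ 0.06 -0.45 -0.03]
xyz [-0.005  0.034 -0.019] a [ 0.001 -0.    -0.001] rows 0.2
xyz [-0.005  0.059 -0.028] a [ 0.001 -0.    -0.001] rows 0.3
```

Call:
{"api": "apply_moves", "payload": {"steps": [{"x": -0.003, "y": 0.02, "z": -0.009, "ax": 0, "ay": 0, "az": 0, "hand": -1}, {"x": -0.003, "y": 0.04, "z": -0.016, "ax": 0, "ay": 0, "az": 0, "hand": -1}, {"x": -0.003, "y": 0.058, "z": -0.022, "ax": 0, "ay": 0, "az": 0, "hand": -1}, {"x": -0.003, "y": 0.058, "z": -0.022, "ax": 0, "ay": 0, "az": 0, "hand": -1}]}}

```text
t: 16.05
eef_pos: [0.6733, 0.1762, 0.1113]
tcp_rot: [-2.792, 0.0, 1.622]
wrist_force: [-0.7, 0.1, -4.6]
grip_width: 0.0229
grasp_force: 61.1
```

```bash
python3 - <<'E'
from h import *
s=observe(); print(s["t"],lidnow(),np.round(s["wrist_force"],1),np.round(s["ft_torque"],2))
p,r=now(); plan(p,r,[lidpose(11,-4.5,57,20)])
L={"lid_grip":[],"lid_heel":[],"heel_edge":[]}
for c in("scene","side"):
    C=cam(c); im=grab_frame(c); cv2.imwrite(f"pics/u_{c}.png",im[:,:,::-1])
a=cv2.imread("pics/u_scene.png")[180:310,290:420]; b=cv2.imread("pics/u_side.png")[180:310,200:330]
cv2.imwrite("pics/u_both.png",cv2.resize(np.hstack([a,b]),None,fx=3,fy=3,interpolation=cv2.INTER_CUBIC))
E
```

```text
16.05 (array([ 7. , -4. , 54.8]), array([-0., 20., -0.])) [-0.7  0.1 -4.6] [ 0.   -0.45 -0.  ]
xyz [-0.002  0.01  -0.012] a [-0.002 -0.    -0.001] rows 0.1
```

View pics/u_both.png

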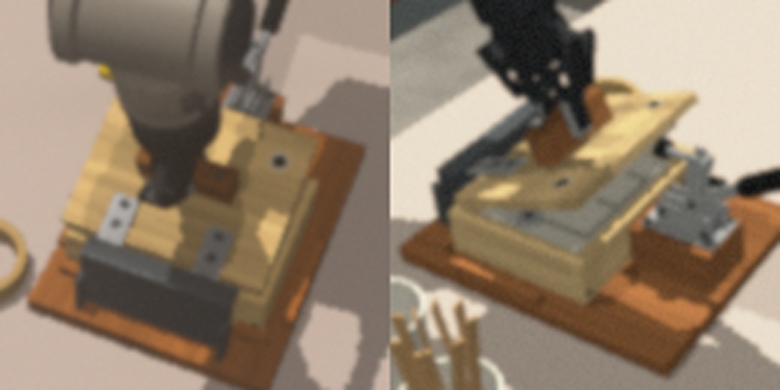

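The tongues are under the bar. Next I'll find the tray's middle by touch, moving the lid sideways until the slab meets each wall.

Call:
{"api": "apply_moves", "payload": {"steps": [{"x": 0.012, "y": 0, "z": 0, "ax": 0, "ay": 0, "az": 0, "hand": -1}, {"x": 0.02, "y": 0, "z": 0, "ax": 0, "ay": 0, "az": 0, "hand": -1}, {"x": 0.024, "y": 0, "z": 0, "ax": 0, "ay": 0, "az": 0, "hand": -1}, {"x": 0.024, "y": 0, "z": 0, "ax": 0, "ay": 0, "az": 0, "hand": -1}]}}

```text
t: 16.65
eef_pos: [0.6724, 0.1837, 0.1118]
tcp_rot: [-2.792, 0.0, 1.623]
wrist_force: [0.2, -0.1, -4.6]
grip_width: 0.0227
grasp_force: 61.1
```

Call:
{"api": "apply_moves", "payload": {"steps": [{"x": 0.006, "y": 0, "z": 0, "ax": 0, "ay": 0, "az": 0, "hand": -1}, {"x": 0.012, "y": 0, "z": 0, "ax": 0, "ay": 0, "az": 0, "hand": -1}, {"x": 0.012, "y": 0, "z": 0, "ax": 0, "ay": 0, "az": 0, "hand": -1}]}}

```text
t: 17.02
eef_pos: [0.6723, 0.1873, 0.1117]
tcp_rot: [-2.792, 0.0, 1.623]
wrist_force: [-0.1, -0.2, -4.5]
grip_width: 0.0226
grasp_force: 61.1
```

Call:
{"api": "apply_moves", "payload": {"steps": [{"x": 0.006, "y": 0, "z": 0, "ax": 0, "ay": 0, "az": 0, "hand": -1}, {"x": 0.012, "y": 0, "z": 0, "ax": 0, "ay": 0, "az": 0, "hand": -1}, {"x": 0.012, "y": 0, "z": 0, "ax": 0, "ay": 0, "az": 0, "hand": -1}]}}

```text
t: 17.4
eef_pos: [0.6721, 0.1908, 0.1117]
tcp_rot: [-2.792, 0.0, 1.622]
wrist_force: [-0.2, 0.9, -4.3]
grip_width: 0.0229
grasp_force: 61.1
```

Call:
{"api": "apply_moves", "payload": {"steps": [{"x": 0.007, "y": 0, "z": 0, "ax": 0, "ay": 0, "az": 0, "hand": -1}, {"x": 0.014, "y": 0, "z": 0, "ax": 0, "ay": 0, "az": 0, "hand": -1}, {"x": 0.014, "y": 0, "z": 0, "ax": 0, "ay": 0, "az": 0, "hand": -1}]}}

```text
t: 17.77
eef_pos: [0.6719, 0.1919, 0.1124]
tcp_rot: [-2.791, 0.005, 1.62]
wrist_force: [-1.1, -9.0, -2.2]
grip_width: 0.0231
grasp_force: 61.4
```

Call:
{"api": "apply_moves", "payload": {"steps": [{"x": -0.03, "y": 0, "z": 0, "ax": 0, "ay": 0, "az": 0, "hand": -1}, {"x": -0.055, "y": 0, "z": 0, "ax": 0, "ay": 0, "az": 0, "hand": -1}, {"x": -0.066, "y": 0, "z": 0, "ax": 0, "ay": 0, "az": 0, "hand": -1}, {"x": -0.07, "y": 0, "z": 0, "ax": 0, "ay": 0, "az": 0, "hand": -1}, {"x": -0.074, "y": 0, "z": 0, "ax": 0, "ay": 0, "az": 0, "hand": -1}, {"x": -0.074, "y": 0, "z": 0, "ax": 0, "ay": 0, "az": 0, "hand": -1}]}}

```text
t: 18.52
eef_pos: [0.673, 0.1729, 0.1117]
tcp_rot: [-2.792, -0.0, 1.623]
wrist_force: [-0.2, -0.2, -4.9]
grip_width: 0.023
grasp_force: 61.1
```

Call:
{"api": "apply_moves", "payload": {"steps": [{"x": -0.005, "y": 0, "z": 0, "ax": 0, "ay": 0, "az": 0, "hand": -1}, {"x": -0.01, "y": 0, "z": 0, "ax": 0, "ay": 0, "az": 0, "hand": -1}, {"x": -0.01, "y": 0, "z": 0, "ax": 0, "ay": 0, "az": 0, "hand": -1}]}}

```text
t: 18.9
eef_pos: [0.6728, 0.172, 0.1122]
tcp_rot: [-2.792, -0.004, 1.624]
wrist_force: [-1.1, 7.1, -2.8]
grip_width: 0.0228
grasp_force: 61.3
```

Call:
{"api": "apply_moves", "payload": {"steps": [{"x": -0.005, "y": 0, "z": 0, "ax": 0, "ay": 0, "az": 0, "hand": -1}, {"x": -0.01, "y": 0, "z": 0, "ax": 0, "ay": 0, "az": 0, "hand": -1}, {"x": -0.01, "y": 0, "z": 0, "ax": 0, "ay": 0, "az": 0, "hand": -1}]}}

```text
t: 19.27
eef_pos: [0.6727, 0.1712, 0.1127]
tcp_rot: [-2.792, -0.007, 1.626]
wrist_force: [-2.1, 13.0, -1.3]
grip_width: 0.0225
grasp_force: 61.5
```

Call:
{"api": "apply_moves", "payload": {"steps": [{"x": 0.04, "y": 0, "z": 0, "ax": 0, "ay": 0, "az": 0, "hand": -1}, {"x": 0.05, "y": 0, "z": 0, "ax": 0, "ay": 0, "az": 0, "hand": -1}, {"x": 0.05, "y": 0, "z": 0, "ax": 0, "ay": 0, "az": 0, "hand": -1}]}}

```text
t: 19.65
eef_pos: [0.6725, 0.1815, 0.1114]
tcp_rot: [-2.791, 0.001, 1.622]
wrist_force: [0.3, -1.1, -4.9]
grip_width: 0.023
grasp_force: 61.0
```

```bash
cat >> h.py <<'E'
def swing(tx,ttop,th,gy):
    "lid pose with tongue top edge of tip at (tx,ttop)"
    t=np.radians(th); c,s=np.cos(t),np.sin(t)
    g=(tx-(97*c-13*s), ttop-(-97*s-13*c)); return lidpose(g[0],gy,g[1],th)
E
python3 - <<'E'
from h import *
s=observe(); print(s["t"],np.round(s["eef_pos"],4),lidnow(),np.round(s["wrist_force"],1))
p,r=now(); gy=lidnow()[0][1]; print(gy)
plan(p,r,[swing(97,12,18,1.7),swing(97,13,14,1.7),swing(97,14,10,1.7),swing(97,15,6,1.7),swing(97,15.5,3,1.7),swing(97,16,0,1.7)])
E
```

```text
19.65 [0.6725 0.1815 0.1114] (array([ 6.6,  1.3, 54.8]), array([-0. , 20.1, -0. ])) [ 0.3 -1.1 -4.9]
1.3
xyz [ 0.001  0.008 -0.001] a [-0.072  0.001 -0.001] rows 0.2
xyz [0.001 0.007 0.019] a [-0.212  0.001 -0.001] rows 0.6
xyz [0.001 0.008 0.038] a [-0.352  0.001 -0.001] rows 0.9
xyz [0.001 0.01  0.058] a [-0.491  0.001 -0.001] rows 1.3
xyz [0.001 0.013 0.073] a [-0.596  0.001 -0.001] rows 1.6
xyz [0.001 0.017 0.088] a [-0.701  0.001 -0.001] rows 1.9
```

Call:
{"api": "apply_moves", "payload": {"steps": [{"x": 0.001, "y": 0.008, "z": 0, "ax": -0.07, "ay": 0, "az": 0, "hand": -1}, {"x": 0.001, "y": 0.007, "z": 0.019, "ax": -0.212, "ay": 0, "az": 0, "hand": -1}, {"x": 0.001, "y": 0.008, "z": 0.038, "ax": -0.352, "ay": 0, "az": 0, "hand": -1}, {"x": 0.001, "y": 0.01, "z": 0.056, "ax": -0.491, "ay": 0, "az": 0, "hand": -1}, {"x": 0.001, "y": 0.01, "z": 0.056, "ax": -0.491, "ay": 0, "az": 0, "hand": -1}]}}

```text
t: 20.27
eef_pos: [0.6684, 0.1812, 0.0952]
tcp_rot: [-3.035, 0.001, 1.622]
wrist_force: [0.1, -0.3, -5.0]
grip_width: 0.0229
grasp_force: 61.2
```

```bash
python3 - <<'E'
from h import *
s=observe(); print(s["t"],np.round(s["eef_pos"],4),lidnow(),np.round(s["wrist_force"],1),np.round(s["ft_torque"],2))
p,r=now()
plan(p,r,[swing(97,15,6,1.7),swing(97,15.5,3,1.7),swing(97,16,0,1.7)])
E
```

```text
20.275 [0.6684 0.1812 0.0952] (array([ 0.8,  1.3, 39.1]), array([-0. ,  6.1, -0.1])) [ 0.1 -0.3 -5. ] [-0.02 -0.08 -0.01]
xyz [0.001 0.004 0.003] a [-0.004  0.001 -0.002] rows 0.0
xyz [0.001 0.003 0.018] a [-0.109  0.001 -0.002] rows 0.3
xyz [0.001 0.003 0.034] a [-0.214  0.001 -0.002] rows 0.6
```

Call:
{"api": "apply_moves", "payload": {"steps": [{"x": 0.001, "y": 0.002, "z": 0.01, "ax": -0.05, "ay": 0, "az": 0, "hand": -1}, {"x": 0.001, "y": 0.002, "z": 0.018, "ax": -0.109, "ay": 0, "az": 0, "hand": -1}, {"x": 0.001, "y": 0.002, "z": 0.026, "ax": -0.16, "ay": 0, "az": 0, "hand": -1}, {"x": 0.001, "y": 0.002, "z": 0.034, "ax": -0.214, "ay": 0, "az": 0, "hand": -1}, {"x": 0.001, "y": 0.002, "z": 0.034, "ax": -0.214, "ay": 0, "az": 0, "hand": -1}]}}

```text
t: 20.9
eef_pos: [0.6691, 0.1817, 0.0846]
tcp_rot: [3.141, 0.0, 1.622]
wrist_force: [0.1, -0.4, -3.9]
grip_width: 0.0229
grasp_force: 61.3
```

```bash
python3 - <<'E'
from h import *
s=observe(); print(s["t"],np.round(s["eef_pos"],4),lidnow(),np.round(s["wrist_force"],1),np.round(s["ft_torque"],2))
E
```

```text
20.9 [0.6691 0.1817 0.0846] (array([ 0.8,  1.7, 28.6]), array([-0. , -0. , -0.1])) [ 0.1 -0.4 -3.9] [0.08 0.05 0.03]
```

Call:
{"api": "apply_moves", "payload": {"steps": [{"x": 0, "y": 0, "z": 0.006, "ax": 0, "ay": 0, "az": 0, "hand": -1}, {"x": 0, "y": 0, "z": 0.01, "ax": 0, "ay": 0, "az": 0, "hand": -1}, {"x": 0, "y": 0, "z": 0.01, "ax": 0, "ay": 0, "az": 0, "hand": -1}]}}

```text
t: 21.28
eef_pos: [0.6697, 0.1818, 0.0841]
tcp_rot: [3.138, 0.0, 1.622]
wrist_force: [-4.6, -1.7, 8.2]
grip_width: 0.0228
grasp_force: 62.9
```

Call:
{"api": "apply_moves", "payload": {"steps": [{"x": 0, "y": 0, "z": -0.008, "ax": 0, "ay": 0, "az": 0, "hand": -1}, {"x": 0, "y": 0, "z": -0.008, "ax": 0, "ay": 0, "az": 0, "hand": 1}, {"x": 0, "y": 0, "z": -0.008, "ax": 0, "ay": 0, "az": 0, "hand": 1}, {"x": 0, "y": 0, "z": -0.008, "ax": 0, "ay": 0, "az": 0, "hand": 1}, {"x": 0, "y": 0, "z": -0.008, "ax": 0, "ay": 0, "az": 0, "hand": 1}, {"x": 0, "y": 0, "z": -0.2, "ax": 0, "ay": 0, "az": 0, "hand": 1}, {"x": 0, "y": 0, "z": -0.4, "ax": 0, "ay": 0, "az": 0, "hand": 1}, {"x": 0, "y": 0, "z": -0.6, "ax": 0, "ay": 0, "az": 0, "hand": 1}, {"x": 0, "y": 0, "z": -0.8, "ax": 0, "ay": 0, "az": 0, "hand": 1}, {"x": 0, "y": 0, "z": -0.8, "ax": 0, "ay": 0, "az": 0, "hand": 1}]}}

```text
t: 22.52
eef_pos: [0.67, 0.1825, 0.3286]
tcp_rot: [3.127, -0.001, 1.622]
wrist_force: [-0.2, 0.8, -1.0]
grip_width: 0.0854
grasp_force: 0.0
```

```bash
python3 - <<'E'
from h import *
s=observe(); p,r=now(); print(s["t"],p,r.as_euler('xyz'))
L={"lid_grip":[],"lid_heel":[],"heel_edge":[],"clamp_grip":[],"core_knob":[]}; I=[]
for c in("wrist","scene","side"):
    C=cam(c); im=grab_frame(c)[:,:,::-1]; I.append(im); cv2.imwrite(f"pics/v_{c}.png",im)
    for n in L:
        m=mark_of(n,c)
        if m and m[0]["p"]>.3: L[n].append((C,np.array(m[0]["pixel"])))
for n in L:
    if len(L[n])>1: X,e=tri(L[n]); print(n,np.round(X,4),"frame",np.round(Rn.from_euler('z',-FY).apply(X-F)*1000,1),e)
R=lambda a:cv2.resize(a,(400,400),interpolation=cv2.INTER_CUBIC)
cv2.imwrite("pics/v_all.png",np.hstack([R(I[1][180:310,290:420]),R(I[2][180:310,200:330])]))
r1=TR([np.pi,0,.052]); d=(r.inv()*r1).as_rotvec(); print(d)
E
```

```text
22.525 [0.67002666 0.1824535  0.32862586] [ 3.12685132e+00 -1.18948150e-03  1.62242648e+00]
lid_grip [0.6736 0.1797 0.1007] frame [ 4.6  1.4 37.7] [array([2.4, 4.1]), array([1.9, 0.4]), array([0.6, 0. ])]
lid_heel [0.7604 0.1866 0.0776] frame [91.7  3.8 14.6] [array([7.6, 2.2]), array([ 1.1, -1.9]), array([0.9, 1.9])]
heel_edge [0.7482 0.1841 0.0792] frame [79.4  2.  16.2] [array([-1.7,  2.1]), array([1.5, 1.9]), array([ 0.6, -1.3])]
clamp_grip [0.4584 0.1733 0.138 ] frame [-210.5    6.3   75. ] [array([ 1. , -2.3]), array([-0. ,  0.4]), array([ 1. , -0.9])]
core_knob [0.5695 0.1008 0.0336] frame [-103.3  -71.9  -29.4] [array([ 0. , -0.6]), array([-0.2, -0.1])]
[ 0.01064536 -0.01250938  1.57038651]
```

View pics/v_all.png

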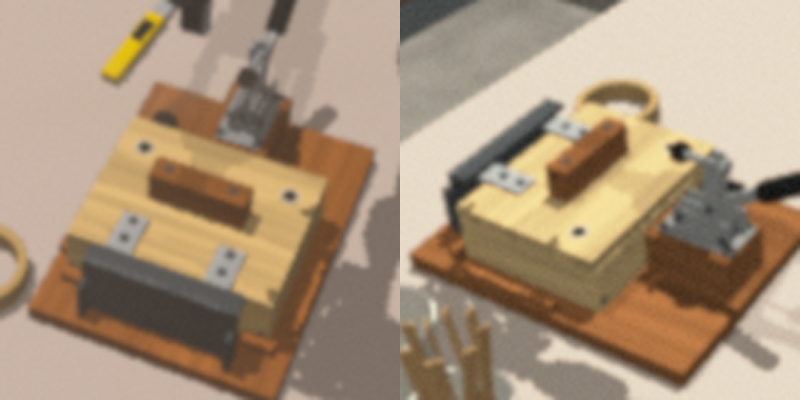

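The lid lies flat and level on the rim with both tongues under the bar, and the knob is at -103 in the frame. Now the clamp: turn the hand and go over the grip.

Call:
{"api": "apply_moves", "payload": {"steps": [{"x": 0, "y": -0.7, "z": 0.1, "ax": 0.02, "ay": -0.02, "az": 0.9, "hand": 1}, {"x": 0, "y": -0.7, "z": 0.1, "ax": 0.02, "ay": -0.02, "az": 0.9, "hand": 1}, {"x": 0, "y": -0.7, "z": 0.1, "ax": 0.02, "ay": -0.02, "az": 0.9, "hand": 1}, {"x": 0, "y": -0.7, "z": 0.1, "ax": 0.02, "ay": -0.02, "az": 0.9, "hand": 1}]}}

```text
t: 23.92
eef_pos: [0.4555, 0.1712, 0.2912]
tcp_rot: [-3.136, 0.011, 1.172]
wrist_force: [0.4, -0.5, 0.3]
grip_width: 0.0854
grasp_force: 0.0
```

Call:
{"api": "apply_moves", "payload": {"steps": [{"x": 0, "y": 0, "z": 0, "ax": 0, "ay": 0, "az": 0.9, "hand": 1}, {"x": 0, "y": 0, "z": 0, "ax": 0, "ay": 0, "az": 0.9, "hand": 1}, {"x": 0, "y": 0, "z": 0, "ax": 0, "ay": 0, "az": 0.9, "hand": 1}]}}

```text
t: 24.3
eef_pos: [0.4588, 0.1714, 0.2915]
tcp_rot: [3.141, 0.011, 0.719]
wrist_force: [0.3, -0.2, -0.4]
grip_width: 0.0854
grasp_force: 0.0
```

Call:
{"api": "apply_moves", "payload": {"steps": [{"x": 0, "y": 0, "z": 0, "ax": 0, "ay": 0, "az": 0.9, "hand": 1}, {"x": 0, "y": 0, "z": 0, "ax": 0, "ay": 0, "az": 0.9, "hand": 1}, {"x": 0, "y": 0, "z": 0, "ax": 0, "ay": 0, "az": 0.9, "hand": 1}]}}

```text
t: 24.68
eef_pos: [0.4589, 0.1713, 0.2914]
tcp_rot: [3.136, 0.01, 0.269]
wrist_force: [-0.3, 0.4, -0.1]
grip_width: 0.0854
grasp_force: 0.0
```

Call:
{"api": "apply_moves", "payload": {"steps": [{"x": 0, "y": 0, "z": 0, "ax": 0, "ay": 0, "az": 0.44, "hand": 1}, {"x": 0, "y": 0, "z": 0, "ax": 0, "ay": 0, "az": 0.44, "hand": 1}]}}

```text
t: 24.92
eef_pos: [0.4589, 0.1713, 0.2914]
tcp_rot: [3.134, 0.009, 0.052]
wrist_force: [0.2, 0.2, -0.3]
grip_width: 0.0853
grasp_force: 0.0
```

```bash
python3 - <<'E'
from h import *
s=observe(); p,r=now(); print(s["t"],p,r.as_euler('xyz'))
C=cam("wrist"); im=grab_frame("wrist")[:,:,::-1]; cv2.imwrite("pics/c_w.png",im)
for m in mark_of("clamp_grip","wrist")[:2]: print(m["pixel"],m["p"],atz(C,m["pixel"],.141))
S=silhouettes("clamp_grip","wrist"); print([(x["box"],round(x["p"],2)) for x in S[:2]])
r1=TR([np.pi,0,.05]); plan(p,r,[([.460,.172,.2],r1),([.460,.172,.123],r1)])
E
```

```text
24.925 [0.45889492 0.17133032 0.2913513 ] [3.13414569 0.00894935 0.05210492]
[318.0, 181.7] 0.87 [0.45915664 0.1704443  0.141     ]
[394.2, 55.1] 0.74 [0.56069591 0.11758028 0.141     ]
[]
xyz [ 0.007 -0.004  0.304] a [0.015 0.018 0.004] rows 1.5
xyz [ 0.009 -0.006  0.561] a [0.015 0.018 0.004] rows 2.7
```

View pics/c_w.png

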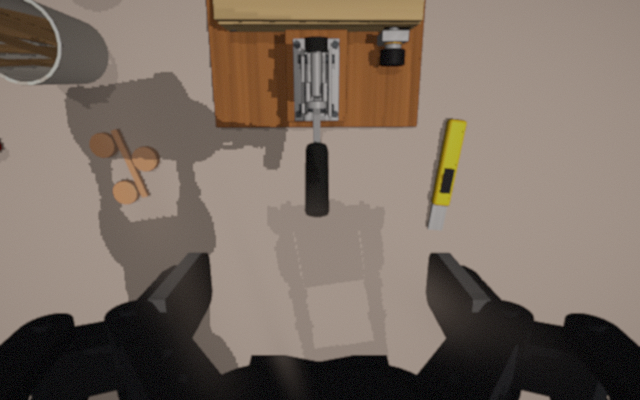

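The grip, at (318,182), lies midway between the open fingers. Descend and close on it.

Call:
{"api": "apply_moves", "payload": {"steps": [{"x": 0.005, "y": 0, "z": 0.3, "ax": 0.015, "ay": 0.018, "az": 0, "hand": 1}, {"x": 0.006, "y": 0, "z": 0.3, "ax": 0.015, "ay": 0.018, "az": 0, "hand": 1}, {"x": 0.006, "y": 0, "z": 0.56, "ax": 0.015, "ay": 0.018, "az": 0, "hand": 1}, {"x": 0.006, "y": 0, "z": 0.56, "ax": 0.015, "ay": 0.018, "az": 0, "hand": 1}, {"x": 0.006, "y": 0, "z": 0.56, "ax": 0.015, "ay": 0.018, "az": 0, "hand": -1}, {"x": 0.006, "y": 0, "z": 0.56, "ax": 0.015, "ay": 0.018, "az": 0, "hand": -1}, {"x": 0.006, "y": 0, "z": 0.56, "ax": 0.015, "ay": 0.018, "az": 0, "hand": -1}, {"x": 0.006, "y": 0, "z": 0.56, "ax": 0.015, "ay": 0.018, "az": 0, "hand": -1}, {"x": 0.006, "y": 0, "z": 0.56, "ax": 0.015, "ay": 0.018, "az": 0, "hand": -1}]}}

```text
t: 26.2
eef_pos: [0.4594, 0.1717, 0.1243]
tcp_rot: [-3.139, -0.002, 0.052]
wrist_force: [-2.2, 7.9, 3.8]
grip_width: 0.0182
grasp_force: 58.4
```

```bash
python3 - <<'E'
from h import *
s=observe(); p,r=now(); print(s["t"],p,r.as_euler('xyz'),s["grip_width"],np.round(s["wrist_force"],1))
Q=np.array([(-210,80),(-204,89),(-184,110),(-153,127),(-115,136),(-88,135),(-74,132),(-61,129)])
for a,b in zip(Q[1:],Q[:-1]): pass
for q in Q: print(q, np.round((q-Q[0])/300*[1,-1],3))
E
```

```text
26.2 [0.45940724 0.17168698 0.12426079] [-3.13870612e+00 -1.52629821e-03  5.21906633e-02] 0.018242565357292465 [-2.2  7.9  3.8]
[-210   80] [ 0. -0.]
[-204   89] [ 0.02 -0.03]
[-184  110] [ 0.087 -0.1  ]
[-153  127] [ 0.19  -0.157]
[-115  136] [ 0.317 -0.187]
[-88 135] [ 0.407 -0.183]
[-74 132] [ 0.453 -0.173]
[-61 129] [ 0.497 -0.163]
```

Call:
{"api": "apply_moves", "payload": {"steps": [{"x": 0.01, "y": -0.005, "z": -0.016, "ax": 0, "ay": 0, "az": 0, "hand": -1}, {"x": 0.02, "y": -0.005, "z": -0.03, "ax": 0, "ay": 0, "az": 0, "hand": -1}, {"x": 0.05, "y": -0.005, "z": -0.068, "ax": 0, "ay": 0, "az": 0, "hand": -1}, {"x": 0.087, "y": -0.005, "z": -0.1, "ax": 0, "ay": 0, "az": 0, "hand": -1}, {"x": 0.087, "y": -0.005, "z": -0.1, "ax": 0, "ay": 0, "az": 0, "hand": -1}]}}

```text
t: 26.82
eef_pos: [0.486, 0.1733, 0.1537]
tcp_rot: [-3.141, -0.001, 0.052]
wrist_force: [1.2, 4.6, -1.7]
grip_width: 0.0182
grasp_force: 59.6
```

Forces are small and the handle is following the path. I'll continue along the arc.

Call:
{"api": "apply_moves", "payload": {"steps": [{"x": 0.048, "y": -0.002, "z": -0.032, "ax": 0, "ay": 0, "az": 0, "hand": -1}, {"x": 0.103, "y": -0.003, "z": -0.057, "ax": 0, "ay": 0, "az": 0, "hand": -1}, {"x": 0.165, "y": -0.003, "z": -0.075, "ax": 0, "ay": 0, "az": 0, "hand": -1}, {"x": 0.23, "y": -0.003, "z": -0.087, "ax": 0, "ay": 0, "az": 0, "hand": -1}, {"x": 0.275, "y": -0.003, "z": -0.087, "ax": 0, "ay": 0, "az": 0, "hand": -1}, {"x": 0.275, "y": -0.003, "z": -0.087, "ax": 0, "ay": 0, "az": 0, "hand": -1}]}}

```text
t: 27.58
eef_pos: [0.5681, 0.1776, 0.1794]
tcp_rot: [3.141, -0.001, 0.052]
wrist_force: [-0.8, -0.3, 0.5]
grip_width: -0.0002
grasp_force: 0.0
```

```bash
python3 - <<'E'
from h import *
s=observe(); p,r=now(); print(s["t"],p,r.as_euler('xyz'),s["grip_width"],np.round(s["wrist_force"],1))
g=Rn.from_euler('z',-FY).apply(p+r.apply([0,0,-.019])-F)*1000; print("grasp in frame",g)
C=cam("side"); grab_frame("side"); D=cam("scene"); grab_frame("scene")
for n in("clamp_grip","clamp_tip","lid_grip"):
    a=mark_of(n,"side");b=mark_of(n,"scene")
    if a and b: X,e=tri([(C,np.array(a[0]["pixel"])),(D,np.array(b[0]["pixel"]))]); print(n,np.round(Rn.from_euler('z',-FY).apply(X-F)*1000,1),e,a[0]["p"],b[0]["p"])
E
```

```text
27.575 [0.56810533 0.17762201 0.17937544] [ 3.14094291e+00 -7.22766127e-04  5.19075354e-02] -0.0002479419039874498 [-0.8 -0.3  0.5]
grasp in frame [-100.79166421    4.87902601  135.37543057]
clamp_grip [ -40.6 -338.5   42.6] [array([ 22.4, -41.3]), array([32.2, 44. ])] 0.73 0.69
clamp_tip [-59.3   9.1  51.1] [array([-0.5,  0.4]), array([-0.3, -0.5])] 0.58 0.48
lid_grip [11.  -1.4 33.9] [array([ 0.1, -0.1]), array([0.1, 0.2])] 0.82 0.98
```

The fingers slipped off the handle partway. I have to find where the handle stands now.

```bash
python3 - <<'E'
from h import *
inv=Rn.from_euler('z',-FY)
Cs={c:cam(c) for c in("wrist","scene","side")}
for c in Cs: grab_frame(c)
M={}
for n in("clamp_grip","clamp_tip"):
    for c in Cs:
        for m in mark_of(n,c)[:3]: print(n,c,np.round(m["pixel"],1),round(m["p"],2)); M.setdefault(n,{}).setdefault(c,[]).append(m["pixel"])
        for b in boxes_of(n,c)[:2]: print("  box",np.round(b["box"]),round(b["p"],2))
# predicted pixels for grip path
for q in[(-184,110),(-153,127),(-130,133),(-115,136),(-100,136),(-88,135),(-74,132)]:
    X=F+Rn.from_euler('z',FY).apply(np.array([q[0],5,q[1]])/1000); print(q,[np.round(proj(Cs[c],X)) for c in Cs])
import itertools
for a,b in itertools.product(M["clamp_grip"].get("scene",[]),M["clamp_grip"].get("side",[])):
    X,e=tri([(Cs["scene"],np.array(a)),(Cs["side"],np.array(b))]); print(np.round(inv.apply(X-F)*1000,1),e)
E
```

```text
box [302. 229. 337. 357.] 0.59
  box [397. 177. 433. 198.] 0.42
clamp_grip scene [191.  181.4] 0.22
clamp_grip scene [350.5 241.4] 0.2
  box [374. 202. 376. 207.] 0.6
clamp_grip side [309.8 223.1] 0.79
clamp_grip side [307.7 243.1] 0.64
  box [274. 227. 284. 234.] 0.62
  box [294. 212. 318. 250.] 0.51
clamp_tip wrist [321.2 138.1] 0.88
  box [304. 131. 338. 203.] 0.85
clamp_tip scene [366.7 225.1] 0.58
clamp_tip scene [338.2 273.2] 0.52
  box [445. 226. 482. 280.] 0.57
clamp_tip side [277.6 231.9] 0.4
  box [276. 230. 283. 237.] 0.36
(-184, 110) [array([319., 405.]), array([381., 178.]), array([317., 226.])]
(-153, 127) [array([319., 379.]), array([377., 180.]), array([306., 217.])]
(-130, 133) [array([319., 342.]), array([375., 184.]), array([299., 212.])]
(-115, 136) [array([319., 314.]), array([373., 187.]), array([293., 210.])]
(-100, 136) [array([319., 279.]), array([371., 190.]), array([288., 208.])]
(-88, 135) [array([319., 248.]), array([369., 194.]), array([285., 207.])]
(-74, 132) [array([319., 210.]), array([368., 198.]), array([280., 207.])]
[  21.2 -428.9  -59.2] [array([29.4, 39.1]), array([ 19.6, -34.4])]
[   7. -412.  -95.] [array([38.2, 45.1]), array([ 22.8, -43.3])]
[-70.1 -64.   -6.2] [array([ -9. , -16.3]), array([-13.8,  12.5])]
[-84.7 -57.6 -51.1] [array([-5.6, -9.1]), array([-7.9,  7.5])]
```

Call:
{"api": "apply_moves", "payload": {"steps": [{"x": 0, "y": 0, "z": -0.2, "ax": 0, "ay": 0, "az": 0, "hand": -1}, {"x": 0, "y": 0, "z": -0.4, "ax": 0, "ay": 0, "az": 0, "hand": -1}, {"x": -0.25, "y": 0, "z": -0.5, "ax": 0, "ay": 0, "az": 0, "hand": -1}, {"x": -0.4, "y": 0, "z": -0.5, "ax": 0, "ay": 0, "az": 0, "hand": -1}, {"x": -0.4, "y": 0, "z": -0.5, "ax": 0, "ay": 0, "az": 0, "hand": -1}, {"x": -0.4, "y": 0, "z": -0.5, "ax": 0, "ay": 0, "az": 0, "hand": 1}, {"x": -0.4, "y": 0, "z": -0.5, "ax": 0, "ay": 0, "az": 0, "hand": 1}]}}

```text
t: 29.6
eef_pos: [0.4489, 0.1719, 0.3289]
tcp_rot: [3.141, 0.001, 0.052]
wrist_force: [0.0, 0.1, 0.8]
grip_width: 0.0357
grasp_force: 0.0
```

```bash
cat > look.py <<'E'
from h import *
import itertools
inv=Rn.from_euler('z',-FY); s=observe(); print(s["t"],np.round(s["eef_pos"],4))
Cs={c:cam(c) for c in("wrist","scene","side")}; M={}
for c in Cs: cv2.imwrite(f"pics/l{s['t']:.2f}_{c}.png",grab_frame(c)[:,:,::-1])
for n in("clamp_grip","clamp_tip","lid_grip"):
    L=[]
    for c in Cs:
        m=mark_of(n,c); b=boxes_of(n,c)
        if m: L.append((c,np.array(m[0]["pixel"]),m[0]["p"]))
        print(n,c,m and (np.round(m[0]["pixel"],1),round(m[0]["p"],2)),"box",b and (np.round(b[0]["box"]),round(b[0]["p"],2)))
    for a,b in itertools.combinations(L,2):
        X,e=tri([(Cs[a[0]],a[1]),(Cs[b[0]],b[1])]); print("   ",a[0],b[0],np.round(inv.apply(X-F)*1000,1),np.abs(e).max())
Q=np.array([(-210,80,-57),(-204,89,-54),(-184,110,-42),(-153,127,-27),(-134,132,-17),(-115,136,-8),(-88,135,5),(-74,132,13),(-61,129,21)])
for x,z,l in Q:
    u=np.array([np.sin(np.radians(l)),0,np.cos(np.radians(l))])*31
    print((x,z),[[np.round(proj(Cs[c],F+Rn.from_euler('z',FY).apply((np.array([x,5,z])+k*u)/1000))).astype(int).tolist() for k in(-1,0,1)] for c in Cs])
E
python3 look.py
```

```text
29.6 [0.4489 0.1719 0.3289]
clamp_grip wrist (array([322.6, 108.6]), 0.67) box (array([307.,  53., 335., 135.]), 0.95)
clamp_grip scene (array([380.8, 182.8]), 0.64) box (array([374., 173., 385., 195.]), 0.66)
clamp_grip side (array([307.4, 221.4]), 0.65) box (array([296., 214., 316., 237.]), 0.7)
    wrist scene [-161.     7.4  112.3] 7.1
    wrist side [-157.3    3.3  114.2] 2.9
    scene side [-158.5   12.8  118.2] 0.7
clamp_tip wrist [] box (array([  0.,   1., 130.,  76.]), 0.63)
clamp_tip scene (array([367.1, 226.2]), 0.39) box (array([363., 210., 368., 228.]), 0.46)
clamp_tip side (array([278.7, 234. ]), 0.53) box (array([274., 229., 283., 236.]), 0.55)
    scene side [-61.5  11.3  40.6] 1.7
lid_grip wrist [] box (array([228.,   0., 415.,  22.]), 0.66)
lid_grip scene (array([451.5, 235.7]), 0.71) box (array([311., 219., 398., 282.]), 0.64)
lid_grip side (array([259.6, 229. ]), 0.77) box (array([217., 209., 300., 267.]), 0.56)
    scene side [-85.4 186.2 133.5] 23.2
(np.int64(-210), np.int64(80)) [[[319, 134], [319, 164], [319, 196]], [[379, 190], [383, 180], [386, 170]], [[318,
[... 490 characters left out ...]
.int64(132)) [[[319, 64], [319, 73], [319, 84]], [[373, 193], [375, 183], [377, 173]], [[297, 222], [300, 213], [303, 204]]]
(np.int64(-115), np.int64(136)) [[[319, 44], [319, 44], [319, 44]], [[372, 196], [373, 187], [374, 177]], [[293, 219], [293, 210], [294, 200]]]
(np.int64(-88), np.int64(135)) [[[319, 16], [319, 2], [319, -17]], [[369, 201], [369, 194], [370, 186]], [[286, 218], [285, 207], [283, 197]]]
(np.int64(-74), np.int64(132)) [[[319, 3], [319, -20], [319, -49]], [[368, 204], [368, 198], [367, 191]], [[283, 217], [280, 207], [277, 196]]]
(np.int64(-61), np.int64(129)) [[[319, -9], [319, -40], [318, -79]], [[367, 207], [366, 202], [365, 197]], [[280, 217], [276, 207], [272, 196]]]
```

The handle stands at about (-158,120), leaning back some 30°, so it can be pushed forward from behind with shut fingers.

Call:
{"api": "apply_moves", "payload": {"steps": [{"x": -0.02, "y": 0, "z": 0, "ax": 0, "ay": 0, "az": 0, "hand": -1}, {"x": -0.02, "y": 0, "z": 0.15, "ax": 0, "ay": 0, "az": 0, "hand": -1}, {"x": -0.02, "y": 0, "z": 0.35, "ax": 0, "ay": 0, "az": 0, "hand": -1}, {"x": -0.02, "y": 0, "z": 0.49, "ax": 0, "ay": 0, "az": 0, "hand": -1}, {"x": -0.02, "y": 0, "z": 0.49, "ax": 0, "ay": 0, "az": 0, "hand": -1}, {"x": 0.04, "y": 0, "z": 0.49, "ax": 0, "ay": 0, "az": 0, "hand": -1}, {"x": 0.09, "y": 0, "z": 0.49, "ax": 0, "ay": 0, "az": 0, "hand": -1}, {"x": 0.14, "y": 0, "z": 0.49, "ax": 0, "ay": 0, "az": 0, "hand": -1}, {"x": 0.18, "y": 0, "z": 0.49, "ax": 0, "ay": 0, "az": 0, "hand": -1}, {"x": 0.18, "y": 0, "z": 0.49, "ax": 0, "ay": 0, "az": 0, "hand": -1}]}}

```text
t: 31.9
eef_pos: [0.5027, 0.1748, 0.1834]
tcp_rot: [-3.141, -0.002, 0.052]
wrist_force: [0.7, -0.4, -0.1]
grip_width: -0.0001
grasp_force: 0.0
```

```bash
python3 look.py | head -12; python3 -c "
from h import *
p,r=now(); print(Rn.from_euler('z',-FY).apply(p-F)*1000)"
```

```text
31.9 [0.5027 0.1748 0.1834]
clamp_grip wrist (array([320.3, 198.2]), 0.72) box []
clamp_grip scene (array([377.1, 181.6]), 0.54) box (array([374., 171., 382., 212.]), 0.54)
clamp_grip side (array([299.7, 216.9]), 0.48) box (array([289., 214., 306., 250.]), 0.55)
    wrist scene [-134.3    7.   139.1] 6.9
    wrist side [-136.1    5.9  122.8] 4.1
    scene side [-140.5   10.7  130.1] 1.3
clamp_tip wrist (array([320. ,  15.2]), 0.77) box (array([304.,   0., 335.,  34.]), 0.84)
clamp_tip scene (array([284.4, 268.4]), 0.53) box []
clamp_tip side (array([275.6, 235.2]), 0.59) box (array([275., 232., 282., 240.]), 0.45)
    wrist scene [  26.6  -90.4 -118.6] 100.8
    wrist side [-51.1   4.5  33.2] 0.6
[-167.30869217    5.41791149  119.24485073]
```

Call:
{"api": "apply_moves", "payload": {"steps": [{"x": 0.04, "y": 0, "z": 0, "ax": 0, "ay": 0, "az": 0, "hand": -1}, {"x": 0.08, "y": 0, "z": 0, "ax": 0, "ay": 0, "az": 0, "hand": -1}, {"x": 0.12, "y": 0, "z": 0, "ax": 0, "ay": 0, "az": 0, "hand": -1}, {"x": 0.16, "y": 0, "z": 0, "ax": 0, "ay": 0, "az": 0, "hand": -1}, {"x": 0.19, "y": 0, "z": 0, "ax": 0, "ay": 0, "az": 0, "hand": -1}, {"x": 0.21, "y": 0, "z": 0, "ax": 0, "ay": 0, "az": 0, "hand": -1}, {"x": 0.21, "y": 0, "z": 0, "ax": 0, "ay": 0, "az": 0, "hand": -1}]}}

```text
t: 33.83
eef_pos: [0.5643, 0.178, 0.1819]
tcp_rot: [3.141, 0.002, 0.052]
wrist_force: [-2.5, -0.8, -0.6]
grip_width: -0.0005
grasp_force: 0.9
```

Call:
{"api": "apply_moves", "payload": {"steps": [{"x": 0.015, "y": 0, "z": 0, "ax": 0, "ay": 0, "az": 0, "hand": -1}, {"x": 0.03, "y": 0, "z": 0, "ax": 0, "ay": 0, "az": 0, "hand": -1}, {"x": 0.045, "y": 0, "z": 0, "ax": 0, "ay": 0, "az": 0, "hand": -1}, {"x": 0.055, "y": 0, "z": 0, "ax": 0, "ay": 0, "az": 0, "hand": -1}, {"x": 0.055, "y": 0, "z": 0, "ax": 0, "ay": 0, "az": 0, "hand": -1}]}}

```text
t: 34.45
eef_pos: [0.5813, 0.1789, 0.1823]
tcp_rot: [3.142, -0.0, 0.052]
wrist_force: [-1.7, 0.2, -0.2]
grip_width: -0.0001
grasp_force: 0.5
```

Call:
{"api": "apply_moves", "payload": {"steps": [{"x": 0.01, "y": 0, "z": 0, "ax": 0, "ay": 0, "az": 0, "hand": -1}, {"x": 0.02, "y": 0, "z": 0, "ax": 0, "ay": 0, "az": 0, "hand": -1}, {"x": 0.025, "y": 0, "z": 0, "ax": 0, "ay": 0, "az": 0, "hand": -1}, {"x": 0.025, "y": 0, "z": 0, "ax": 0, "ay": 0, "az": 0, "hand": -1}]}}

```text
t: 34.95
eef_pos: [0.5862, 0.1792, 0.1818]
tcp_rot: [3.141, 0.006, 0.053]
wrist_force: [-10.4, -1.1, 3.4]
grip_width: -0.0003
grasp_force: 5.2
```

Call:
{"api": "apply_moves", "payload": {"steps": [{"x": 0.01, "y": 0, "z": 0, "ax": 0, "ay": 0, "az": 0, "hand": -1}, {"x": 0.02, "y": 0, "z": 0, "ax": 0, "ay": 0, "az": 0, "hand": -1}, {"x": 0.02, "y": 0, "z": 0, "ax": 0, "ay": 0, "az": 0, "hand": -1}]}}

```text
t: 35.33
eef_pos: [0.5887, 0.1794, 0.181]
tcp_rot: [3.141, 0.015, 0.053]
wrist_force: [-21.8, -1.9, 5.7]
grip_width: 0.0002
grasp_force: 11.3
```

Call:
{"api": "apply_moves", "payload": {"steps": [{"x": 0.012, "y": 0, "z": 0, "ax": 0, "ay": 0, "az": 0, "hand": -1}, {"x": 0.02, "y": 0, "z": 0, "ax": 0, "ay": 0, "az": 0, "hand": -1}, {"x": 0.02, "y": 0, "z": 0, "ax": 0, "ay": 0, "az": 0, "hand": -1}]}}

```text
t: 35.7
eef_pos: [0.5909, 0.1796, 0.18]
tcp_rot: [3.14, 0.025, 0.053]
wrist_force: [-35.0, -3.6, 8.7]
grip_width: -0.0002
grasp_force: 17.3
```

Call:
{"api": "apply_moves", "payload": {"steps": [{"x": -0.05, "y": 0, "z": 0, "ax": 0, "ay": 0, "az": 0, "hand": -1}, {"x": -0.15, "y": 0, "z": 0, "ax": 0, "ay": 0, "az": 0, "hand": -1}, {"x": -0.3, "y": 0, "z": -0.1, "ax": 0, "ay": 0, "az": 0, "hand": -1}, {"x": -0.3, "y": 0, "z": -0.4, "ax": 0, "ay": 0, "az": 0, "hand": -1}, {"x": -0.3, "y": 0, "z": -0.6, "ax": 0, "ay": 0, "az": 0, "hand": -1}, {"x": -0.3, "y": 0, "z": -0.6, "ax": 0, "ay": 0, "az": 0, "hand": -1}]}}

```text
t: 36.45
eef_pos: [0.512, 0.1754, 0.3673]
tcp_rot: [-3.141, -0.009, 0.052]
wrist_force: [0.7, 0.5, -1.3]
grip_width: -0.0
grasp_force: 0.0
```

```bash
python3 look.py
```

```text
36.45 [0.512  0.1754 0.3673]
clamp_grip wrist (array([319.4,  66.2]), 0.8) box (array([306.,  39., 332., 139.]), 0.78)
clamp_grip scene (array([369.3, 202.6]), 0.53) box (array([364., 195., 372., 218.]), 0.65)
clamp_grip side (array([275.8, 209.6]), 0.67) box (array([272., 198., 303., 249.]), 0.79)
    wrist scene [-61.9   9.5 128. ] 5.6
    wrist side [-59.6   4.9 119. ] 0.2
    scene side [-65.7  13.2 125.4] 0.1
clamp_tip wrist [] box []
clamp_tip scene (array([366.4, 235.8]), 0.53) box (array([361., 231., 364., 238.]), 0.4)
clamp_tip side (array([277.7, 244. ]), 0.61) box (array([272., 238., 280., 246.]), 0.59)
    scene side [-56.3  13.3   6. ] 1.7
lid_grip wrist (array([323.4,  14.5]), 0.68) box (array([236.,   0., 406.,  91.]), 0.98)
lid_grip scene (array([351.5, 242.4]), 0.75) box (array([310., 217., 397., 280.]), 0.66)
lid_grip side (array([258.2, 227.1]), 0.79) box (array([214., 213., 302., 265.]), 0.83)
    wrist scene [ 2.2 -2.5 26.6] 2.8
    wrist side [ 2.5  3.3 40.3] 4.5
    scene side [11.4 -1.5 36.2] 0.5
(np.int64(-210), np.int64(80)) [[[319, 191], [319, 219], [319, 2
[... 546 characters left out ...]
4(132)) [[[319, 141], [319, 154], [319, 170]], [[373, 193], [375, 183], [377, 173]], [[297, 222], [300, 213], [303, 204]]]
(np.int64(-115), np.int64(136)) [[[319, 125], [319, 133], [319, 141]], [[372, 196], [373, 187], [374, 177]], [[293, 219], [293, 210], [294, 200]]]
(np.int64(-88), np.int64(135)) [[[319, 103], [319, 100], [319, 96]], [[369, 201], [369, 194], [370, 186]], [[286, 218], [285, 207], [283, 197]]]
(np.int64(-74), np.int64(132)) [[[319, 92], [319, 83], [319, 70]], [[368, 204], [368, 198], [367, 191]], [[283, 217], [280, 207], [277, 196]]]
(np.int64(-61), np.int64(129)) [[[319, 83], [319, 67], [319, 47]], [[367, 207], [366, 202], [365, 197]], [[280, 217], [276, 207], [272, 196]]]
```

The grip now shows at the locked pixel in the wrist view: (319,66) against a predicted (319,67). It stayed there with the hand withdrawn, after a 35 N push against the stop. The foot is down on the lid, so I'm handing in.

```bash
python3 -c "
from workcell import *
print(hand_in())"
```

```text
the job is handed in; nothing more can be done
None
```

The mould is closed and handed in at about 37 s of the 64 s limit: the core pin is home, the lid is seated with both tongues under the heel bar, and the clamp handle is locked. The handle slipped from the fingers partway, so I finished by pushing it over from behind. I confirmed the lock from camera positions and contact force, not a viewed picture, because my ten views were used up.

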